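# Pack out a vial rack in its dock with spacer plates until snug

## Robot

A 6-joint arm with a two-finger parallel gripper is mounted at the origin on the work surface. World frame = base frame: x ahead of the robot, y to its left, z up, the work surface at z = 0. Lengths are in m, angles in rad, forces in N, time in s.
With the tool pointing down it reaches from about 0.375 to 0.9 m from the base axis. Payload 3.1 kg.
Tool frame: the origin (TCP) lies midway between the tips of the shut fingers; the grasp point (between the pads) lies 19 mm behind it; x points along the fingers, y is the direction in which the jaws open and shut, and the axes are right-handed (so a half turn about x gives the same grasp; the last joint's range is limited). The gripper opens to 85 mm and grips with 20 to 120 N. Pads are 22 mm wide; open, the fingers measure 114 mm over their backs; the gripper's body (76 mm by 85 mm) begins 54 mm behind the grasp point. The pads swing forward as they close: fully open they stand 13 mm farther back than shut.
Start: joints at [1.119, 0.527, 1.433, -0, 1.181, -0.178], TCP at [0.168, 0.602, 0.231] pointing down, gripper open.
Joint ranges: [-3.08, 3.08], [-0.75, 2.2], [0.22, 2.44], [-1.43, 4.57], [0, 2.65], [-2.85, 2.85]. Speed limits (rad/s): [2.79, 2.79, 3.14, 3.14, 3.14, 3.14].

## Interface

Orientations are given as a rotation vector (axis times angle).
In Python, from bench import status, imaging, arm gives the robot as it stands. The module is installed in compiled form; this text tells all that it offers.
- The arm moves only by the tool apply_moves, never from a script. Its argument "increments" is a list of rows, each a list of 7 numbers: the shift along the tool's x, y, z each as a share of 0.04 m, from -1 to 1, then the turn, a rotation vector about the tool's x, y, z each as a share of 0.1 rad, from -1 to 1, then the opening, from 0 (shut) to 1 (fully open). In form: [[dx, dy, dz, rx, ry, rz, grip], ...]. A call has 1 to 5 rows; each row shifts and turns the commanded pose from where the row before left it, along the tool's axes as they then stand; what a row does not reach is not made up. A row lasts 1/10 s, in which the tool goes at most 50 mm and 8.59 degrees, less where a joint would pass 70% of its speed; a pose out of reach is approached as far as the arm can. A call with a number of a shift or a turn outside -1 to 1 is refused whole. A call with a gripper value outside its range is refused whole. The fingers move at their own pace and stop on an object; "force" is the grip in N (left out, the last holds). Time passes only in rows, so rows that do not move let the fingers close. It gives the time, the measured TCP pose, the force and the opening at its end, in the units of the state.
- status.observe(): the state, without advancing time (a new reading comes with each control period).
- imaging.get_image(name): name is "scene" or "side" or "wrist"; returns (picture, depth): 400x640x3 uint8, blue, green, red; 400x640 float32, m along the optical axis (not along the pixel's ray), 0 where there is no reading.
- imaging.calibration(name): a dict with "vfov" (degrees; the focal length in pixels is half the picture's height over the tangent of half this angle, whatever the lens; pixels are square), "cx", "cy" (the principal point, pixels), "rvec" (rotation vector, rad) and "tvec" (3), from world to camera coordinates, as OpenCV has them; the wrist camera has in their place "hand_eye" (4x4, takes a point from camera to tool coordinates, whose origin is the TCP and whose axes are the tool frame's). Camera axes: x right, y down, z forward; pixel columns grow to the right and rows downward; lengths in m; the calibration is good to about 2 mm. A picture is of the moment at which its call begins: read the wrist's pose just before it. calibration takes no time and is no camera call.
- arm.sign_off(): hands the job in, once; it reports no verdict.
The state is a dict: "time_s": time; "qpos": joint angles; "joint_velocities": joint speeds; "effort": joint torques, N m; "ee_pos": TCP position; "ee_rot": TCP orientation; "contact_force": force on the tool from outside, world axes, zero at the start; "moment": the same for the moment, N m; "width": opening from 0.0 (shut) to 1.0 (fully open).
Only numpy, scipy, OpenCV 4.12 (cv2) and the standard library are available. Lean on these libraries where they do the work, as an engineer would, in place of code of your own. Each camera call takes 0.05 s, during which the arm holds its last target.

## Task

The vial rack in the dock's lane must not rattle: slide it fully home against the fixed end wall, then add spacer plates from the grey holder one at a time, standing upright and pushed right down, in the gap between rack and spring follower until they fit snugly and press the follower back a little. Then swing the keeper bar fully shut over the plates. Leave plates that are not needed in the holder, and leave the spare rack and everything else alone.

Things in the scene. Friction and masses are not known exactly. Their poses are not given: they have to be found in the camera images.
- dock: Rack dock: open aluminium lane fixed to the counter, no floor, 195 mm long. Origin on the counter on the lane's centre line, x along the lane, z up. Inside width 94 mm (y -47 to 47). Fixed home wall at the -x end, inner face at x = -80, 46 mm high. Side walls with outward flared lips, 48 mm high, 113 mm wide over all. At the +x end the spring follower, then the grey spring housing (x 75 to 105, 54 mm high).
- follower_face (a point): Middle of the steel spring follower's face, 15 mm up; at dock x = 46 when free (126 mm from the home wall). 88 mm wide. From 28 mm height up to 50 mm it flares back 10 mm towards dock +x as a lead-in for plates.
- follower (a joint): Follower, m: 0 = free; grows as it is pushed towards dock +x, stop at 0.011. 2.5 N at first touch plus 0.5 N per mm. Rack home plus the right number of plates pushes it to about 0.004: snug. Two or three plates are needed. One fewer leaves it at 0 with an 11 mm gap; one more cannot enter. The last plate is wedged down between its neighbour and the flare (some 3 to 12 N downwards).
- keeper (a joint): Steel keeper bar on a vertical pivot at dock x = 88, y = 35; rad: 0 = shut (its stop), pointing to dock -x over the plates' shoulders; grows as it swings out towards dock +y (1.57 = pointing to +y); starts 1.15 to 1.6. Light friction, stays where left. 16 mm wide, reaches 92 mm from the pivot, underside 55 and top 62 mm above the counter: passes only over plates that are fully down.
- keeper_knob (a point): Middle of the keeper's upright black knob, 80 mm above the counter, 78 mm from the pivot. Knob 14 mm diameter, from 62 to 98 mm above the counter. Can be pushed sideways with closed fingers or pinched.
- magazine: Grey slotted plate holder fixed to the counter, 134 x 104 mm. Origin on the counter at its centre. Four slots at x = -45, -15, 15, 45 mm, slot floor at 6 mm, fins 28 mm high, a spacer plate standing in each with its thickness along x.
- rack_long_grip (a point): White vial rack, 100 mm long (x, along dock x), 88 mm wide, caps to 51 mm, with an upright grip block in mid top (26 along x, 36 along y, 40 to 90 mm high). This point: on the block, 70 mm above the underside, 50 mm from either end. 0.4 kg. One rack (either) is in the lane, 7 to 13 mm short of the home wall; the other, outside it, is the spare.
- rack_short_grip (a point): White vial rack, 85 mm long (x, along dock x), 88 mm wide, caps to 51 mm, with an upright grip block in mid top (26 along x, 36 along y, 40 to 90 mm high). This point: on the block, 70 mm above the underside, 42.5 mm from either end. 0.4 kg. One rack (either) is in the lane, 7 to 13 mm short of the home wall; the other, outside it, is the spare.
- plate0_grip (a point): White plastic spacer plate, an upright upside-down T: body 15 mm thick (x), 88 wide (y), 50 high, edges rounded 3 mm; grip tab mid top, 15 thick, 36 wide (y), up to 90 mm. This point: in the tab, 75 mm above the underside, mid thickness. Grip the tab across its 36 mm width, fingertips above the shoulders. 0.09 kg. All four alike. In the lane: thickness along dock x, underside on the counter.
- plate1_grip (a point): White plastic spacer plate, an upright upside-down T: body 15 mm thick (x), 88 wide (y), 50 high, edges rounded 3 mm; grip tab mid top, 15 thick, 36 wide (y), up to 90 mm. This point: in the tab, 75 mm above the underside, mid thickness. Grip the tab across its 36 mm width, fingertips above the shoulders. 0.09 kg. All four alike. In the lane: thickness along dock x, underside on the counter.
- plate2_grip (a point): White plastic spacer plate, an upright upside-down T: body 15 mm thick (x), 88 wide (y), 50 high, edges rounded 3 mm; grip tab mid top, 15 thick, 36 wide (y), up to 90 mm. This point: in the tab, 75 mm above the underside, mid thickness. Grip the tab across its 36 mm width, fingertips above the shoulders. 0.09 kg. All four alike. In the lane: thickness along dock x, underside on the counter.
- plate3_grip (a point): White plastic spacer plate, an upright upside-down T: body 15 mm thick (x), 88 wide (y), 50 high, edges rounded 3 mm; grip tab mid top, 15 thick, 36 wide (y), up to 90 mm. This point: in the tab, 75 mm above the underside, mid thickness. Grip the tab across its 36 mm width, fingertips above the shoulders. 0.09 kg. All four alike. In the lane: thickness along dock x, underside on the counter.
- jar: Small white pill jar, 40 mm across, 70 mm tall; bystander, leave alone. Origin at the centre of its underside.
- carton: Small cardboard carton 70 x 45 x 35 mm; bystander, leave alone. Origin at the centre of its underside.
- saline: Glass bottle, 64 mm across, 150 mm tall; bystander, leave alone. Origin at the centre of its underside.
- dish: Steel dish, 130 mm across, 45 mm tall; bystander, leave alone. Origin at the centre of its underside.
- tape_roll: Roll of white tape lying flat, 90 mm across, 24 mm tall; bystander, leave alone. Origin at the centre of its underside.
- cup: Steel cup, 72 mm across, 85 mm tall; bystander, leave alone. Origin at the centre of its underside.
Things that resemble listed ones, but are neither listed nor needed, are in the scene too. What is shaped like the part that bears plate0_grip but orange, purple or yellow is not meant.

How it is judged:
On the way, in this order (a step that is already met when the one before it is completed fails the run):
1. the rack in the lane is fully home against the fixed end wall, all plates still in the holder (((x of rack_long_grip in the frame of dock between -0.036 and -0.026 m and y of rack_long_grip in the frame of dock between -0.012 and 0.012 m and z of rack_long_grip in the frame of dock below 0.076 m and angle between rack_long_grip's own z axis and vertical below 0.08 rad) or (x of rack_short_grip in the frame of dock between -0.0435 and -0.0335 m and y of rack_short_grip in the frame of dock between -0.012 and 0.012 m and z of rack_short_grip in the frame of dock below 0.076 m and angle between rack_short_grip's own z axis and vertical below 0.08 rad)) and x of plate0_grip in the frame of magazine between -0.058 and 0.058 m and y of plate0_grip in the frame of magazine between -0.015 and 0.015 m and z of each of plate0_grip, plate1_grip, plate2_grip, plate3_grip in the frame of magazine below 0.086 m and x of plate1_grip in the frame of magazine between -0.058 and 0.058 m and y of plate1_grip in the frame of magazine between -0.015 and 0.015 m and x of plate2_grip in the frame of magazine between -0.058 and 0.058 m and y of plate2_grip in the frame of magazine between -0.015 and 0.015 m and x of plate3_grip in the frame of magazine between -0.058 and 0.058 m and y of plate3_grip in the frame of magazine between -0.015 and 0.015 m), for 0.2 s.
2. a first plate stands right down in the gap, the other three still in the holder ((((x of plate0_grip in the frame of dock between 0.005 and 0.052 m and y of plate0_grip in the frame of dock between -0.012 and 0.012 m and z of plate0_grip in the frame of dock between 0.068 and 0.079 m and angle between plate0_grip's own z axis and vertical below 0.09 rad) and (x of plate1_grip in the frame of magazine between -0.058 and 0.058 m and y of plate1_grip in the frame of magazine between -0.015 and 0.015 m and z of plate1_grip in the frame of magazine below 0.086 m) and (x of plate2_grip in the frame of magazine between -0.058 and 0.058 m and y of plate2_grip in the frame of magazine between -0.015 and 0.015 m and z of plate2_grip in the frame of magazine below 0.086 m) and (x of plate3_grip in the frame of magazine between -0.058 and 0.058 m and y of plate3_grip in the frame of magazine between -0.015 and 0.015 m and z of plate3_grip in the frame of magazine below 0.086 m)) or ((x of plate1_grip in the frame of dock between 0.005 and 0.052 m and y of plate1_grip in the frame of dock between -0.012 and 0.012 m and z of plate1_grip in the frame of dock between 0.068 and 0.079 m and angle between plate1_grip's own z axis and vertical below 0.09 rad) and (x of plate0_grip in the frame of magazine between -0.058 and 0.058 m and y of plate0_grip in the frame of magazine between -0.015 and 0.015 m and z of plate0_grip in the frame of magazine below 0.086 m) and (x of plate2_grip in the frame of magazine between -0.058 and 0.058 m and y of plate2_grip in the frame of magazine between -0.015 and 0.015 m and z of plate2_grip in the frame of magazine below 0.086 m) and (x of plate3_grip in the frame of magazine between -0.058 and 0.058 m and y of plate3_grip in the frame of magazine between -0.015 and 0.015 m and z of plate3_grip in the frame of magazine below 0.086 m)) or ((x of plate2_grip in the frame of dock between 0.005 and 0.052 m and y of plate2_grip in the frame of dock between -0.012 and 0.012 m and z of plate2_grip in the frame of dock between 0.068 and 0.079 m and angle between plate2_grip's own z axis and vertical below 0.09 rad) and (x of plate0_grip in the frame of magazine between -0.058 and 0.058 m and y of plate0_grip in the frame of magazine between -0.015 and 0.015 m and z of plate0_grip in the frame of magazine below 0.086 m) and (x of plate1_grip in the frame of magazine between -0.058 and 0.058 m and y of plate1_grip in the frame of magazine between -0.015 and 0.015 m and z of plate1_grip in the frame of magazine below 0.086 m) and (x of plate3_grip in the frame of magazine between -0.058 and 0.058 m and y of plate3_grip in the frame of magazine between -0.015 and 0.015 m and z of plate3_grip in the frame of magazine below 0.086 m)) or ((x of plate3_grip in the frame of dock between 0.005 and 0.052 m and y of plate3_grip in the frame of dock between -0.012 and 0.012 m and z of plate3_grip in the frame of dock between 0.068 and 0.079 m and angle between plate3_grip's own z axis and vertical below 0.09 rad) and (x of plate0_grip in the frame of magazine between -0.058 and 0.058 m and y of plate0_grip in the frame of magazine between -0.015 and 0.015 m and z of plate0_grip in the frame of magazine below 0.086 m) and (x of plate1_grip in the frame of magazine between -0.058 and 0.058 m and y of plate1_grip in the frame of magazine between -0.015 and 0.015 m and z of plate1_grip in the frame of magazine below 0.086 m) and (x of plate2_grip in the frame of magazine between -0.058 and 0.058 m and y of plate2_grip in the frame of magazine between -0.015 and 0.015 m and z of plate2_grip in the frame of magazine below 0.086 m)))), for 0.2 s.
3. the plates fill the gap snugly: the follower is pressed back 2 to 7.5 mm by plates fully down, the keeper still open (value of joint follower between 0.002 and 0.0075 m and ((x of rack_long_grip in the frame of dock between -0.036 and -0.026 m and y of rack_long_grip in the frame of dock between -0.012 and 0.012 m and z of rack_long_grip in the frame of dock below 0.076 m and angle between rack_long_grip's own z axis and vertical below 0.08 rad) or (x of rack_short_grip in the frame of dock between -0.0435 and -0.0335 m and y of rack_short_grip in the frame of dock between -0.012 and 0.012 m and z of rack_short_grip in the frame of dock below 0.076 m and angle between rack_short_grip's own z axis and vertical below 0.08 rad)) and ((x of plate0_grip in the frame of dock between 0.005 and 0.052 m and y of plate0_grip in the frame of dock between -0.012 and 0.012 m and z of plate0_grip in the frame of dock between 0.068 and 0.079 m and angle between plate0_grip's own z axis and vertical below 0.09 rad) or (x of plate0_grip in the frame of magazine between -0.058 and 0.058 m and y of plate0_grip in the frame of magazine between -0.015 and 0.015 m and z of plate0_grip in the frame of magazine below 0.086 m)) and ((x of plate1_grip in the frame of dock between 0.005 and 0.052 m and y of plate1_grip in the frame of dock between -0.012 and 0.012 m and z of plate1_grip in the frame of dock between 0.068 and 0.079 m and angle between plate1_grip's own z axis and vertical below 0.09 rad) or (x of plate1_grip in the frame of magazine between -0.058 and 0.058 m and y of plate1_grip in the frame of magazine between -0.015 and 0.015 m and z of plate1_grip in the frame of magazine below 0.086 m)) and ((x of plate2_grip in the frame of dock between 0.005 and 0.052 m and y of plate2_grip in the frame of dock between -0.012 and 0.012 m and z of plate2_grip in the frame of dock between 0.068 and 0.079 m and angle between plate2_grip's own z axis and vertical below 0.09 rad) or (x of plate2_grip in the frame of magazine between -0.058 and 0.058 m and y of plate2_grip in the frame of magazine between -0.015 and 0.015 m and z of plate2_grip in the frame of magazine below 0.086 m)) and ((x of plate3_grip in the frame of dock between 0.005 and 0.052 m and y of plate3_grip in the frame of dock between -0.012 and 0.012 m and z of plate3_grip in the frame of dock between 0.068 and 0.079 m and angle between plate3_grip's own z axis and vertical below 0.09 rad) or (x of plate3_grip in the frame of magazine between -0.058 and 0.058 m and y of plate3_grip in the frame of magazine between -0.015 and 0.015 m and z of plate3_grip in the frame of magazine below 0.086 m)) and value of joint keeper above 0.3 rad), for 0.3 s.
At the end, for the whole second after the job is handed in: The rack in the lane is home (within 4 mm of the end wall), the follower is held back 2 to 7.5 mm, every plate is either upright and fully down in the gap (within 4 mm of the counter) or standing in the holder, all at rest, and the keeper is shut to within 0.12 rad (((x of rack_long_grip in the frame of dock between -0.036 and -0.026 m and y of rack_long_grip in the frame of dock between -0.012 and 0.012 m and z of rack_long_grip in the frame of dock below 0.076 m and angle between rack_long_grip's own z axis and vertical below 0.08 rad) or (x of rack_short_grip in the frame of dock between -0.0435 and -0.0335 m and y of rack_short_grip in the frame of dock between -0.012 and 0.012 m and z of rack_short_grip in the frame of dock below 0.076 m and angle between rack_short_grip's own z axis and vertical below 0.08 rad)) and value of joint follower between 0.002 and 0.0075 m and value of joint keeper below 0.12 rad and ((x of plate0_grip in the frame of dock between 0.005 and 0.052 m and y of plate0_grip in the frame of dock between -0.012 and 0.012 m and z of plate0_grip in the frame of dock between 0.068 and 0.079 m and angle between plate0_grip's own z axis and vertical below 0.09 rad) or (x of plate0_grip in the frame of magazine between -0.058 and 0.058 m and y of plate0_grip in the frame of magazine between -0.015 and 0.015 m and z of plate0_grip in the frame of magazine below 0.086 m)) and ((x of plate1_grip in the frame of dock between 0.005 and 0.052 m and y of plate1_grip in the frame of dock between -0.012 and 0.012 m and z of plate1_grip in the frame of dock between 0.068 and 0.079 m and angle between plate1_grip's own z axis and vertical below 0.09 rad) or (x of plate1_grip in the frame of magazine between -0.058 and 0.058 m and y of plate1_grip in the frame of magazine between -0.015 and 0.015 m and z of plate1_grip in the frame of magazine below 0.086 m)) and ((x of plate2_grip in the frame of dock between 0.005 and 0.052 m and y of plate2_grip in the frame of dock between -0.012 and 0.012 m and z of plate2_grip in the frame of dock between 0.068 and 0.079 m and angle between plate2_grip's own z axis and vertical below 0.09 rad) or (x of plate2_grip in the frame of magazine between -0.058 and 0.058 m and y of plate2_grip in the frame of magazine between -0.015 and 0.015 m and z of plate2_grip in the frame of magazine below 0.086 m)) and ((x of plate3_grip in the frame of dock between 0.005 and 0.052 m and y of plate3_grip in the frame of dock between -0.012 and 0.012 m and z of plate3_grip in the frame of dock between 0.068 and 0.079 m and angle between plate3_grip's own z axis and vertical below 0.09 rad) or (x of plate3_grip in the frame of magazine between -0.058 and 0.058 m and y of plate3_grip in the frame of magazine between -0.015 and 0.015 m and z of plate3_grip in the frame of magazine below 0.086 m)) and linear speed of each of plate0, plate1, plate2, plate3 below 0.01 m/s); the robot touches nothing.
It fails at once if the spare rack is shifted, or the docked rack taken out (either rack more than 20 mm from where it started) (distance of any of rack_long_grip, rack_short_grip from where it was at the start of the episode above 0.02 m).
It fails at once if two plates are lifted at once (height (world z) of each of plate0_grip, plate1_grip above 0.125 m or height (world z) of each of plate0_grip, plate2_grip above 0.125 m or height (world z) of each of plate0_grip, plate3_grip above 0.125 m or height (world z) of each of plate1_grip, plate2_grip above 0.125 m or height (world z) of each of plate1_grip, plate3_grip above 0.125 m or height (world z) of each of plate2_grip, plate3_grip above 0.125 m).
It fails at once if a bystander is pushed more than 25 mm or knocked over (distance of any of jar, carton, saline, dish, tape_roll, cup from where it was at the start of the episode above 0.025 m or angle between any of jar, carton, saline, dish, tape_roll, cup's own z axis and vertical above 0.5 rad).
It also fails if it takes over 72 s, if anything falls off the work surface, if the arm or the gripper's body presses on something with over 40 N, if the wrist force passes 120 N, or if a joint passes its speed limit or range.

## Working session

There is one attempt and no reset: what is moved stays moved. The work goes in short steps, Python scripts to look and compute and a tool call to move; the robot and the scene stay as the last step left them, time stands still between calls to the robot, and variables do not carry over. Pictures are saved under pics/ and viewed, and the job is handed in when it is done.

Besides the shell and the picture viewer there is one more tool, called after ">>>" as a command line: name --pt "numbers of a row" for each row, then --argument value for the rest. apply_moves: Moves the arm, as the interface text tells. Shift numbers are shares of 0.04 m and turn numbers shares of 0.1 rad, none past 1 either way. Its arguments: {"type":"object","properties":{"increments":{"type":"array"},"force":{"type":"number"}},"required":["increments"]}

```bash
mkdir -p pics
cat > h.py <<'E'
import numpy as np, cv2
from scipy.spatial.transform import Rotation as R
from bench import status, imaging, arm
def cam(name):
    c=imaging.calibration(name); f=200/np.tan(np.radians(c["vfov"])/2); return c,f
def ext(name,st=None):
    c,f=cam(name)
    if name=="wrist":
        T=np.eye(4);T[:3,:3]=R.from_rotvec(st["ee_rot"]).as_matrix();T[:3,3]=st["ee_pos"]
        return T@np.array(c["hand_eye"]),c,f
    T=np.eye(4);T[:3,:3]=R.from_rotvec(c["rvec"]).as_matrix();T[:3,3]=np.ravel(c["tvec"]);return np.linalg.inv(T),c,f
def shot(name,tag):
    st=status.observe();im,d=imaging.get_image(name);T,c,f=ext(name,st)
    cv2.imwrite(f"pics/{tag}.png",im);np.savez(f"pics/{tag}.npz",im=im,d=d,T=T,c=[c["cx"],c["cy"],f]);return load(tag)
def load(tag):
    z=np.load(f"pics/{tag}.npz");d=z["d"];cx,cy,f=z["c"]
    v,u=np.mgrid[:400,:640];P=np.stack([(u-cx)/f*d,(v-cy)/f*d,d],-1)@z["T"][:3,:3].T+z["T"][:3,3]
    P[d==0]=np.nan
    return z["im"],P,z
def proj(z,p):
    q=(np.asarray(p,float)-z["T"][:3,3])@z["T"][:3,:3];cx,cy,f=z["c"];return q[...,:2]/q[...,2:]*f+[cx,cy]
def ray(z,u,v,h):
    cx,cy,f=z["c"];d=z["T"][:3,:3]@np.array([(u-cx)/f,(v-cy)/f,1]);o=z["T"][:3,3];return o+d*(h-o[2])/d[2]
E
python3 - <<'E'
from h import *
for n in ["scene","side","wrist"]:
    im,P,z=shot(n,n+"0"); print(n,z["T"][:3,3],z["c"])
    print(imaging.calibration(n))
print(status.observe())
E
```

```text
scene [1.01422081 0.69729766 1.16473508] [316.84189659 205.0048457  439.74413185]
{'vfov': 48.91302468668592, 'cx': 316.84189658597705, 'cy': 205.00484570353203, 'rvec': array([ 0.82442938,  2.6697004 , -0.91180499]), 'tvec': array([ 0.42820852, -0.18868469,  1.6286532 ])}
side [0.35310169 0.55887    0.80631688] [318.09627785 196.00453094 367.75782832]
{'vfov': 57.07789187151296, 'cx': 318.09627785450414, 'cy': 196.00453094333113, 'rvec': array([ 0.47900926, -2.84902344,  0.98614143]), 'tvec': array([0.49898672, 0.17456336, 0.89872314])}
wrist [0.10419096 0.6198879  0.37388849] [315.65738087 197.34703778 338.32560002]
{'vfov': 61.17861732937973, 'cx': 315.6573808729509, 'cy': 197.34703778453994, 'hand_eye': array([[ 1.89513462e-04, -2.60233564e-01,  9.65545678e-01,
        -1.43411197e-01],
       [ 9.99999666e-01, -7.18573686e-04, -3.89945705e-04,
         4.16394330e-04],
       [ 7.95292678e-04,  9.65545429e-01,  2.60233341e-01,
        -6.65841432e-02],
       [ 0.00000000e+00,  0.00000000e+00,  0.00000000e+00,
         1.00000000e+00]])}
{'time_s': 0.15, 'qpos': array([ 1.11950269e+00,  5.28296943e-01,  1.43361908e+00, -2.83193996e-05,
        1.18143994e+00, -1.78485071e-01]), 'joint_velocities': array([-0.00044766, -0.00188268, -0.00367476,  0.00059317, -0.00133566,
       -0.00085131]), 'effort': array([ 6.75514166e-04, -4.42744696e+01, -1.78276330e+01, -2.14529859e-04,
        5.61090579e-03, -2.18349822e-05]), 'ee_pos': array([0.16811669, 0.60137499, 0.23052768]), 'ee_rot': array([ 0.21282348,  1.56068992, -0.21547675]), 'contact_force': array([-0.74629926,  0.22128426,  0.1660194 ]), 'moment': array([-0.02549353,  0.01251419, -0.02900673]), 'width': 1.0043185384871731}
```

View pics/scene0.png

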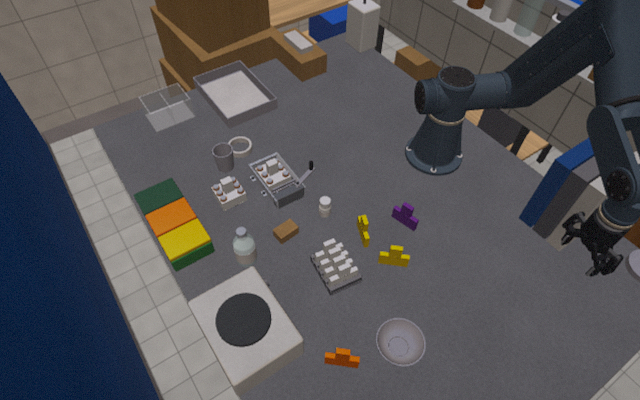

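View pics/side0.png

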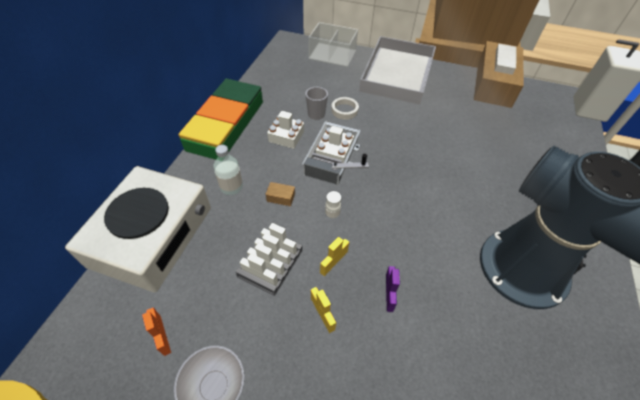

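View pics/wrist0.png

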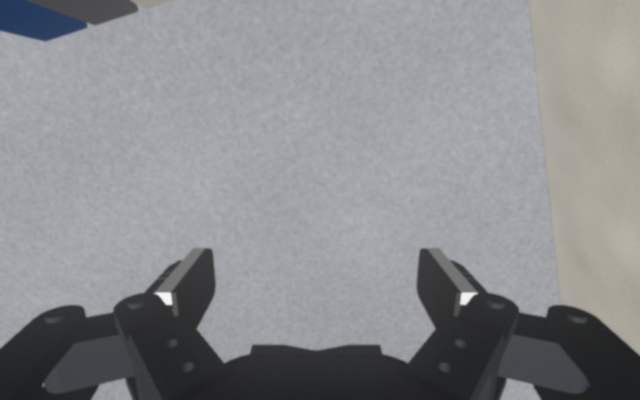

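The scene view shows the dock at about (278,178) with a rack in it, the spare rack at (228,192) and the keeper knob at (311,165). The holder with four white plates is at about (335,263). The orange and yellow plates are decoys. Next I'll check the calibration and measure.

Run:
```python
from h import *
for n,pts in [("scene0",[(300,300),(450,300),(278,178),(311,165),(335,263),(228,192),(285,230),(325,205),(245,245),(223,155),(240,147),(400,340),(435,165)]),("side0",[(340,280),(330,150),(270,256),(364,160),(350,220),(335,140)])]:
    im,P,z=load(n)
    for u,v in pts: print(n,u,v,np.round(P[v,u],3))
im,_,_=load("scene0"); c=cv2.resize(im[140:300,205:385],None,fx=4,fy=3.7,interpolation=cv2.INTER_CUBIC); cv2.imwrite("pics/c1.png",cv2.resize(im[140:290,215:375],None,fx=4,fy=4,interpolation=2))
im,_,_=load("side0");cv2.imwrite("pics/c2.png",cv2.resize(im[100:300,220:410],None,fx=3,fy=3,interpolation=2))
```

```text
scene0 300 300 [ 0.726  0.214 -0.002]
scene0 450 300 [0.37  0.459 0.002]
scene0 278 178 [ 0.551 -0.189  0.037]
scene0 311 165 [ 0.451 -0.136  0.09 ]
scene0 335 263 [0.606 0.213 0.091]
scene0 228 192 [ 0.722 -0.224  0.044]
scene0 285 230 [0.644 0.005 0.035]
scene0 325 205 [0.502 0.018 0.073]
scene0 245 245 [0.789 0.029 0.107]
scene0 223 155 [ 0.653 -0.399  0.029]
scene0 240 147 [ 0.572 -0.432 -0.002]
scene0 400 340 [0.568 0.467 0.005]
scene0 435 165 [0.067 0.07  0.043]
side0 340 280 [0.412 0.179 0.001]
side0 330 150 [ 0.555 -0.188  0.039]
side0 270 256 [0.569 0.213 0.08 ]
side0 364 160 [ 0.444 -0.138  0.085]
side0 350 220 [ 0.436  0.004 -0.002]
side0 335 140 [ 0.548 -0.212  0.059]
```

View pics/c1.png

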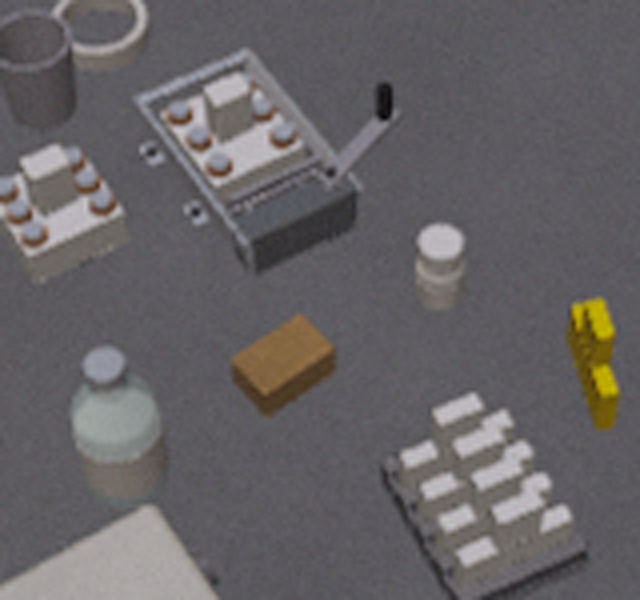

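View pics/c2.png

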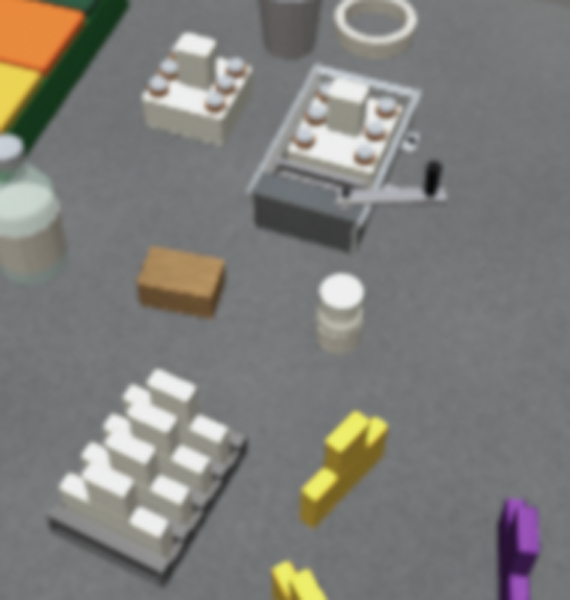

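Run:
```python
from h import *
def box(P,lo,hi): 
    return P[np.all((P>lo)&(P<hi),-1)]
for n in ["scene0","side0"]:
    im,P,z=load(n)
    t=box(P,[.5,.12,.087],[.75,.32,.105]); print(n,"tabs",len(t),t.mean(0))
    g=im; 
    Q=t[:,:2]; r=cv2.minAreaRect((Q*1000).astype(np.float32)); print(r, t[:,2].mean())
    # whole magazine plates+base
    t=box(P,[.48,.1,.012],[.75,.33,.105]); print("mag",cv2.minAreaRect((t[:,:2]*1000).astype(np.float32)))
    t=box(P,[.40,-.35,.03],[.66,-.07,.06]); print("dock",len(t),cv2.minAreaRect((t[:,:2]*1000).astype(np.float32)))
    t=box(P,[.40,-.35,.08],[.66,-.07,.105]); print("block+knob",len(t),np.round(t,3).tolist()[::max(1,len(t)//25)])
```

```text
scene0 tabs 294 [0.58889042 0.1962034  0.09378343]
((587.8871459960938, 193.8087615966797), (107.43094635009766, 38.37648391723633), 81.62516021728516) 0.09378343261887376
mag ((588.14990234375, 194.9654083251953), (133.81954956054688, 105.64862060546875), 82.10751342773438)
dock 1288 ((543.7774658203125, -228.5433349609375), (186.64370727539062, 273.8830261230469), 10.93909740447998)
block+knob 101 [[0.635, -0.35, 0.081], [0.651, -0.341, 0.082], [0.545, -0.232, 0.09], [0.55, -0.23, 0.089], [0.538, -0.223, 0.089], [0.554, -0.23, 0.087], [0.542, -0.223, 0.087], [0.444, -0.146, 0.097], [0.56, -0.227, 0.089], [0.548, -0.219, 0.089], [0.454, -0.143, 0.1], [0.57, -0.237, 0.081], [0.563, -0.221, 0.09], [0.55, -0.216, 0.088], [0.54, -0.208, 0.089], [0.446, -0.137, 0.095], [0.564, -0.219, 0.089], [0.552, -0.213, 0.087], [0.453, -0.139, 0.093], [0.569, -0.218, 0.087], [0.558, -0.211, 0.087], [0.453, -0.138, 0.089], [0.569, -0.211, 0.088], [0.456, -0.14, 0.085], [0.572, -0.212, 0.085], [0.457, -0.14, 0.08]]
side0 tabs 470 [0.58313934 0.19600279 0.09373855]
((583.9058837890625, 193.30322265625)
[... 319 characters left out ...]
0.335, 0.085], [0.645, -0.341, 0.084], [0.658, -0.332, 0.083], [0.564, -0.231, 0.089], [0.565, -0.225, 0.09], [0.552, -0.23, 0.09], [0.565, -0.223, 0.088], [0.551, -0.226, 0.089], [0.538, -0.234, 0.087], [0.558, -0.219, 0.089], [0.544, -0.223, 0.091], [0.565, -0.213, 0.089], [0.551, -0.217, 0.089], [0.537, -0.221, 0.09], [0.561, -0.21, 0.088], [0.547, -0.214, 0.089], [0.534, -0.221, 0.087], [0.558, -0.212, 0.084], [0.543, -0.212, 0.088], [0.554, -0.209, 0.084], [0.54, -0.21, 0.088], [0.543, -0.212, 0.081], [0.533, -0.21, 0.082], [0.445, -0.147, 0.095], [0.441, -0.143, 0.097], [0.443, -0.138, 0.097], [0.445, -0.138, 0.093], [0.445, -0.14, 0.086], [0.444, -0.138, 0.085], [0.443, -0.135, 0.08]]
```

```bash
cat >> h.py <<'E'
def plan(target,yaw=None,tilt0=True,maxs=1.0,st=None,grip=None):
    """yaw: world angle of tool y axis. prints rows: rotation spread over shifts"""
    st=st or status.observe();p=np.array(st["ee_pos"]);Rc=R.from_rotvec(st["ee_rot"])
    if yaw is None: ya=Rc.as_matrix()[:,1];yaw=np.arctan2(ya[1],ya[0])
    y=np.array([np.cos(yaw),np.sin(yaw),0]);x=np.array([0,0,-1.]);Rt=R.from_matrix(np.stack([x,y,np.cross(x,y)],1))
    rv=(Rc.inv()*Rt).as_rotvec()/0.1; d=np.array(target)-p
    n=max(int(np.ceil(np.abs(Rc.inv().apply(d)).max()/0.04/maxs+1e-6)),int(np.ceil(np.abs(rv).max()-1e-3)),1)
    Rk=Rc;rows=[]
    for k in range(n):
        s=np.round(Rk.inv().apply((np.array(target)-p)/(n-k))/0.04,3)
        s=np.clip(s,-1,1); w=np.round(rv/n,3)
        rows.append(list(s)+list(w)); p=p+Rk.apply(s*0.04); Rk=Rk*R.from_rotvec(w*0.1)
    print("n",n,"yaw now",yaw)
    for r in rows: print([float(round(a,2)) for a in r])
E
python3 - <<'E'
from h import *
st=status.observe();print(R.from_rotvec(st["ee_rot"]).as_matrix().round(3))
plan([.50,.16,.28],-0.138)
plan([.50,.16,.28],-0.138+np.pi)
im,P,z=load("side0")
def box(P,lo,hi): return P[np.all((P>lo)&(P<hi),-1)]
for n in["scene0","side0"]:
    im,P,z=load(n); t=box(P,[.44,-.33,.043],[.65,-.10,.07])
    # rotate frame test
    for a in np.radians(np.arange(60,100,5)): pass
    print(n,cv2.minAreaRect((box(P,[.525,-.24,.084],[.58,-.2,.1])[:,:2]*1000).astype(np.float32)))
    # housing top
    hh=box(P,[.45,-.2,.05],[.6,-.1,.058]);print("housing",len(hh),hh.mean(0),cv2.minAreaRect((hh[:,:2]*1000).astype(np.float32)))
E
```

```text
[[-0.001  0.269  0.963]
 [-0.002  0.963 -0.269]
 [-1.    -0.002 -0.   ]]
n 15 yaw now -0.138
[-0.08, -0.56, 0.73, 0.96, 0.0, 0.0]
[-0.08, -0.49, 0.78, 0.96, 0.0, 0.0]
[-0.08, -0.41, 0.82, 0.96, 0.0, 0.0]
[-0.08, -0.33, 0.86, 0.96, 0.0, 0.0]
[-0.08, -0.25, 0.89, 0.96, 0.0, 0.0]
[-0.08, -0.16, 0.91, 0.96, 0.0, 0.0]
[-0.08, -0.07, 0.92, 0.96, 0.0, 0.0]
[-0.08, 0.02, 0.92, 0.96, 0.0, 0.0]
[-0.08, 0.1, 0.92, 0.96, 0.0, 0.0]
[-0.08, 0.19, 0.9, 0.96, 0.0, 0.0]
[-0.08, 0.28, 0.88, 0.96, 0.0, 0.0]
[-0.08, 0.36, 0.85, 0.96, 0.0, 0.0]
[-0.08, 0.44, 0.81, 0.96, 0.0, 0.0]
[-0.08, 0.51, 0.76, 0.96, 0.0, 0.0]
[-0.08, 0.58, 0.71, 0.96, 0.0, 0.0]
n 18 yaw now 3.003592653589793
[-0.07, -0.47, 0.61, -0.95, -0.0, 0.0]
[-0.07, -0.52, 0.56, -0.95, -0.0, 0.0]
[-0.07, -0.57, 0.51, -0.95, -0.0, 0.0]
[-0.07, -0.62, 0.45, -0.95, -0.0, 0.0]
[-0.07, -0.66, 0.39, -0.95, -0.0, 0.0]
[-0.07, -0.69, 0.33, -0.95, -0.0, 0.0]
[-0.07, -0.72, 0.26, -0.95, -0.0, 0.0]
[-0.07, -0.74, 0.19, -0.95, -0.0, 0.0]
[-0.07, -0.76, 0.12, -0.95, -0.0, 0.0]
[-0.07, -0.76, 0.05, -0.95, -0.0, 0.0]
[-0.07, -0.77, -0.02, -0.95, -0.0, 0.0]
[-0.07, -0.76, -0.1, -0.95, -0.0, 0.0]
[-0.07, -0.75, -0.17, -0.95, -0.0, 0.0]
[-0.07, -0.73, -0.24, -0.95, -0.0, 0.0]
[-0.07, -0.7, -0.3, -0.95, -0.0, 0.0]
[-0.07, -0.67, -0.37, -0.95, -0.0, 0.0]
[-0.07, -0.63, -0.43, -0.95, -0.0, 0.0]
[-0.07, -0.59, -0.49, -0.95, -0.0, 0.0]
scene0 ((555.241943359375, -218.94564819335938), (29.483360290527344, 33.418907165527344), 85.93091583251953)
housing 84 [ 0.54604962 -0.13526086  0.05247708] ((523.4404296875, -144.56781005859375), (94.85173797607422, 144.61215209960938), 86.8836898803711)
side0 ((548.8076171875, -222.17465209960938), (27.83596420288086, 33.527740478515625), 81.97550201416016)
housing 107 [ 0.52751375 -0.13407433  0.05259278] ((525.1735229492188, -148.44834899902344), (94.34298706054688, 143.1392822265625), 89.90983581542969)
```

Run:
```python
from h import *
plan([.575,.24,.27],-0.138)
```

```text
n 15 yaw now -0.138
[-0.06, -0.4, 0.82, 0.96, 0.0, 0.0]
[-0.06, -0.32, 0.85, 0.96, 0.0, 0.0]
[-0.07, -0.24, 0.88, 0.96, 0.0, 0.0]
[-0.07, -0.15, 0.89, 0.96, 0.0, 0.0]
[-0.07, -0.06, 0.9, 0.96, 0.0, 0.0]
[-0.07, 0.02, 0.91, 0.96, 0.0, 0.0]
[-0.07, 0.11, 0.9, 0.96, 0.0, 0.0]
[-0.07, 0.2, 0.89, 0.96, 0.0, 0.0]
[-0.07, 0.28, 0.86, 0.96, 0.0, 0.0]
[-0.07, 0.36, 0.83, 0.96, 0.0, 0.0]
[-0.07, 0.44, 0.79, 0.96, 0.0, 0.0]
[-0.07, 0.51, 0.75, 0.96, 0.0, 0.0]
[-0.07, 0.58, 0.7, 0.96, 0.0, 0.0]
[-0.07, 0.64, 0.64, 0.96, 0.0, 0.0]
[-0.07, 0.7, 0.57, 0.96, 0.0, 0.0]
```

>>> apply_moves --pt "-0.06 -0.4 0.82 0.96 0 0 1" --pt "-0.06 -0.32 0.85 0.96 0 0 1" --pt "-0.07 -0.24 0.88 0.96 0 0 1" --pt "-0.07 -0.15 0.89 0.96 0 0 1" --pt "-0.07 -0.06 0.9 0.96 0 0 1"

```text
time_s: 0.65
ee_pos: [0.3046, 0.48, 0.2443]
ee_rot: [0.591, 1.489, -0.592]
contact_force: [0.9, -0.1, -1.1]
width: 1.002
```

>>> apply_moves --pt "-0.07 0.02 0.91 0.96 0 0 1" --pt "-0.07 0.11 0.9 0.96 0 0 1" --pt "-0.07 0.2 0.89 0.96 0 0 1" --pt "-0.07 0.28 0.86 0.96 0 0 1" --pt "-0.07 0.36 0.83 0.96 0 0 1"

```text
time_s: 1.15
ee_pos: [0.4403, 0.3593, 0.2584]
ee_rot: [0.959, 1.349, -0.96]
contact_force: [0.4, 0.3, -0.2]
width: 1.001
```

>>> apply_moves --pt "-0.07 0.44 0.79 0.96 0 0 1" --pt "-0.07 0.51 0.75 0.96 0 0 1" --pt "-0.07 0.58 0.7 0.96 0 0 1" --pt "-0.07 0.64 0.64 0.96 0 0 1" --pt "-0.07 0.7 0.57 0.96 0 0 1"

```text
time_s: 1.65
ee_pos: [0.5751, 0.2384, 0.2722]
ee_rot: [1.315, 1.137, -1.317]
contact_force: [1.4, 0.5, 0.5]
width: 1.001
```

Run:
```python
from h import *
im,P,z=shot("wrist","w1"); print(status.observe()["ee_pos"])
plan([.56,-.13,.26],-0.17)
```

```text
[0.58070042 0.23425897 0.27283319]
n 10 yaw now -0.17
[0.04, 0.09, 0.91, 0.02, 0.0, -0.01]
[0.03, 0.09, 0.91, 0.02, 0.0, -0.01]
[0.03, 0.09, 0.91, 0.02, 0.0, -0.01]
[0.03, 0.09, 0.91, 0.02, 0.0, -0.01]
[0.03, 0.09, 0.91, 0.02, 0.0, -0.01]
[0.03, 0.1, 0.91, 0.02, 0.0, -0.01]
[0.03, 0.1, 0.91, 0.02, 0.0, -0.01]
[0.03, 0.1, 0.91, 0.02, 0.0, -0.01]
[0.03, 0.1, 0.91, 0.02, 0.0, -0.01]
[0.03, 0.1, 0.91, 0.02, 0.0, -0.01]
```

View pics/w1.png

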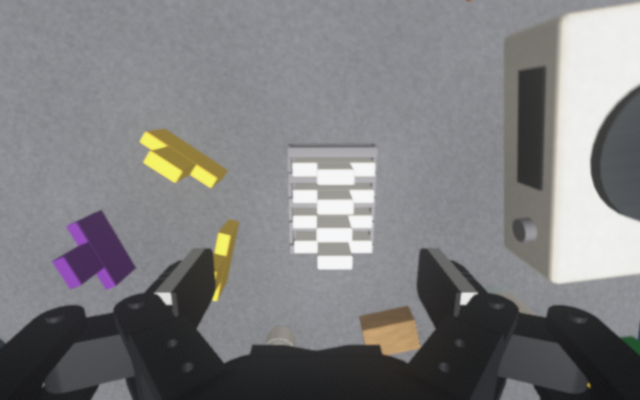

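Run:
```python
from h import *
im,P,z=load("w1")
def box(P,lo,hi): return P[np.all((P>lo)&(P<hi),-1)]
print(z["T"][:3,3])
t=box(P,[.5,.1,.088],[.75,.32,.105]);print("tabs",len(t),t.mean(0),cv2.minAreaRect((t[:,:2]*1000).astype(np.float32)))
m=((P[...,2]>.085)&(P[...,0]>.5)&(P[...,0]<.7)&(P[...,1]>.1)&(P[...,1]<.3)).astype(np.uint8)
n,l,s,c=cv2.connectedComponentsWithStats(m)
for i in range(1,n):
    if s[i,4]>60:
        q=P[l==i];print(s[i],q.mean(0).round(4),cv2.minAreaRect((q[:,:2]*1000).astype(np.float32)))
t=box(P,[.48,.09,.012],[.75,.32,.105]);print("all",cv2.minAreaRect((t[:,:2]*1000).astype(np.float32)))
t=P[(np.abs(P[...,2])<.01)];print("table z",np.median(t[:,2]))
```

```text
[0.58408428 0.30409431 0.41563878]
tabs 2357 [0.58573755 0.19492066 0.09613016] ((585.7447509765625, 192.76487731933594), (104.9173355102539, 36.037925720214844), 81.95109558105469)
[316 167  38  17 628] [0.5919 0.2382 0.0961] ((592.2417602539062, 237.4108123779297), (14.68717098236084, 35.66897201538086), 81.92230987548828)
[316 196  37  18 642] [0.5877 0.2087 0.0958] ((587.8763427734375, 207.4957733154297), (15.520920753479004, 35.72089385986328), 81.7123794555664)
[316 224  35  18 593] [0.5831 0.1802 0.0955] ((583.2662963867188, 178.27151489257812), (15.716940879821777, 35.16167449951172), 81.81912994384766)
[    0   248   640   152 52308] [0.5762 0.2486 0.3451] ((575.2459716796875, 243.14793395996094), (34.00601577758789, 149.9500274658203), 81.65990447998047)
[317 251  35  18 615] [0.5799 0.1501 0.0953] ((579.91455078125, 148.49346923828125), (15.578483581542969, 35.18302536010742), 81.8531494140625)
all ((585.4212646484375, 193.01947021484375), (132.98214721679688, 104.24000549316406), 81.80677795410156)
table z 0.0008678320170025788
```

>>> apply_moves --pt "0.03 0.09 0.91 0 0 0 1" --pt "0.03 0.09 0.91 0 0 0 1" --pt "0.03 0.09 0.91 0 0 0 1" --pt "0.03 0.09 0.91 0 0 0 1" --pt "0.03 0.09 0.91 0 0 0 1"

```text
time_s: 2.2
ee_pos: [0.5659, 0.0557, 0.2662]
ee_rot: [1.312, 1.14, -1.313]
contact_force: [-0.5, -0.3, 0.2]
width: 1.001
```

>>> apply_moves --pt "0.03 0.09 0.91 0 0 0 1" --pt "0.03 0.09 0.91 0 0 0 1" --pt "0.03 0.09 0.91 0 0 0 1" --pt "0.03 0.09 0.91 0 0 0 1" --pt "0 0 0 0 0 0 1"

```text
time_s: 2.7
ee_pos: [0.56, -0.0934, 0.2613]
ee_rot: [1.315, 1.135, -1.317]
contact_force: [0.0, 1.4, -0.1]
width: 1.002
```

Run:
```python
from h import *
imaging.get_image("wrist")
im,P,z=shot("wrist","w2"); print(status.observe()["ee_pos"])
```

```text
[ 0.55971718 -0.08969102  0.26132564]
```

View pics/w2.png

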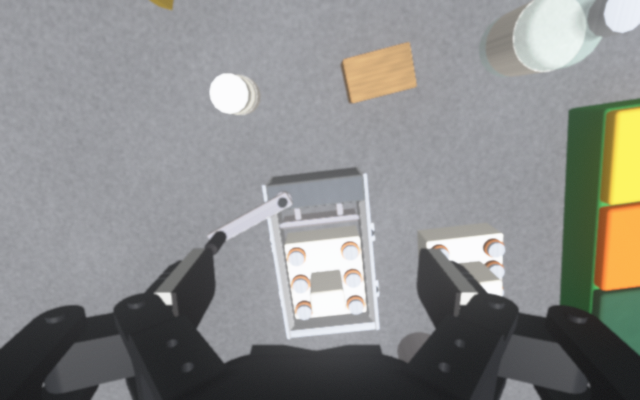

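Run:
```python
from h import *
im,P,z=load("w2")
def mask(lo,hi): return np.all((P>lo)&(P<hi),-1)
m=(mask([.46,-.34,.038],[.62,-.1,.056])).astype(np.uint8)
m[:,400:]=0; m[340:]=0; m[:, :255]=0
cv2.imwrite("pics/m.png",np.hstack([im[150:350,200:400],cv2.cvtColor(m[150:350,200:400]*255,8)]).repeat(2,0).repeat(2,1))
t=P[m>0];print(len(t),cv2.minAreaRect((t[:,:2]*1000).astype(np.float32)))
for nm,lo,hi in [("block",[.5,-.3,.084],[.6,-.15,.1]),("spare",[.62,-.33,.084],[.8,-.15,.1]),("knob",[.42,-.25,.088],[.48,-.1,.105])]:
    mm=mask(lo,hi); t=P[mm]; print(nm,len(t),t.mean(0).round(4),cv2.minAreaRect((t[:,:2]*1000).astype(np.float32)))
# housing
t=P[mask([.48,-.17,.0515],[.62,-.1,.058])];print("hous",len(t),t[:,2].mean(),cv2.minAreaRect((t[:,:2]*1000).astype(np.float32)))
cv2.imwrite("pics/w2c.png",cv2.resize(im[160:345,200:400],None,fx=3.2,fy=3.2,interpolation=2))
```

```text
10285 ((552.440673828125, -197.97958374023438), (196.38723754882812, 113.96404266357422), 88.45010375976562)
block 803 [ 0.5519 -0.2217  0.0902] ((551.7172241210938, -223.4155731201172), (26.149459838867188, 35.881019592285156), 89.0725326538086)
spare 298 [ 0.7228 -0.2293  0.0898] ((720.56298828125, -232.08505249023438), (18.185409545898438, 25.22176742553711), 87.52752685546875)
knob 155 [ 0.4496 -0.1416  0.096 ] ((448.8621826171875, -142.40457153320312), (9.368388175964355, 13.722637176513672), 39.4554328918457)
hous 517 0.052105720076798756 ((545.6689453125, -124.71487426757812), (48.30186462402344, 120.8767318725586), 88.3963394165039)
```

View pics/m.png

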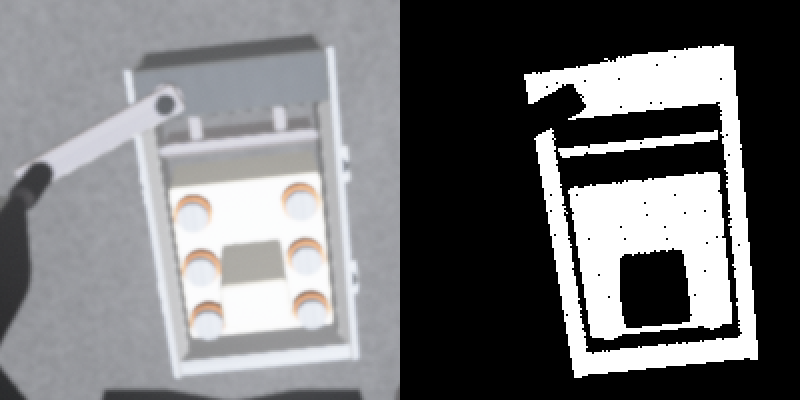

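View pics/w2c.png

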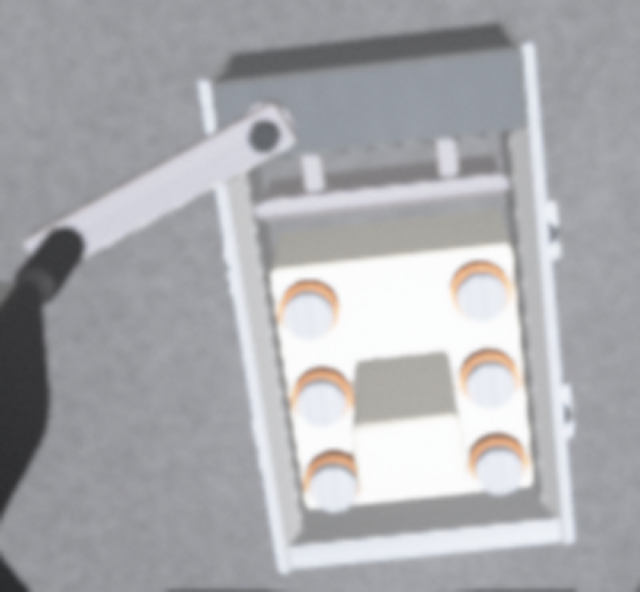

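```bash
cat >> h.py <<'E'
DA=np.radians(88.45);DX=np.array([np.cos(DA),np.sin(DA)]);DY=np.array([-DX[1],DX[0]])
DO=np.array([.5524,-.1980])-.0075*DX
def todock(P):
    q=np.asarray(P)[...,:2]-DO; return np.concatenate([(q@DX)[...,None],(q@DY)[...,None],np.asarray(P)[...,2:]],-1)
def fromdock(x,y): return DO+x*DX+y*DY
E
python3 - <<'E'
from h import *
im,P,z=load("w2");D=todock(P)
def s(lo,hi): return D[np.all((D>lo)&(D<hi),-1)]
pc=lambda a:np.percentile(a,[0.5,2,50,98,99.5]).round(4)
for nm,lo,hi in [("racktop",[-.078,-.03,.035],[.043,.03,.044]),("racktop y",[-.05,-.046,.035],[.03,.046,.044]),("homewall",[-.12,-.03,.042],[-.072,.03,.05]),("foll",[.035,-.03,.045],[.07,.03,.053]),("hous",[.06,-.03,.05],[.12,.03,.058]),("walls",[0,-.07,.044],[.02,.07,.05]),("blk",[-.06,-.03,.085],[.02,.03,.1])]:
    t=s(lo,hi);print(nm,len(t),pc(t[:,0]),pc(t[:,1]),pc(t[:,2]))
print(todock([[.449,-.1424,.098]]))
E
```

```text
racktop 1824 [-0.0677 -0.0664  0.0061  0.0314  0.0317] [-0.0295 -0.0282 -0.0011  0.0283  0.0295] [0.0355 0.0373 0.0409 0.043  0.0436]
racktop y 2261 [-0.0477 -0.0449  0.0013  0.0293  0.0298] [-0.0437 -0.043  -0.0019  0.0428  0.0437] [0.0386 0.0392 0.0409 0.0432 0.0437]
homewall 457 [-0.0895 -0.089  -0.0826 -0.0789 -0.0787] [-0.0296 -0.0288  0.0002  0.029   0.0296] [0.0421 0.0422 0.0466 0.0483 0.0486]
foll 219 [0.0538 0.054  0.0582 0.0603 0.0603] [-0.0294 -0.0282 -0.0003  0.0285  0.0296] [0.0459 0.0461 0.0512 0.0527 0.0529]
hous 1201 [0.0602 0.0767 0.091  0.104  0.1049] [-0.0296 -0.0288 -0.0003  0.0279  0.0293] [0.05   0.0501 0.051  0.0527 0.0548]
walls 236 [0.0005 0.0011 0.0125 0.0197 0.0199] [-0.0567 -0.0566  0.0203  0.0564  0.0567] [0.0442 0.0443 0.0474 0.0497 0.0499]
blk 789 [-0.0307 -0.0299 -0.0162 -0.0053 -0.0051] [-0.0177 -0.017  -0.0002  0.017   0.0176] [0.0855 0.086  0.0906 0.0922 0.0926]
[[0.06028276 0.10486611 0.098     ]]
```

Run:
```python
from h import *
p=fromdock(-.018,0);print(p)
plan([*p,.17],-.0271); plan([*p,.06],-.0271)
```

```text
[ 0.55171024 -0.22349067]
n 4 yaw now -0.0271
[0.57, 0.07, 0.84, -0.29, -0.0, 0.0]
[0.57, 0.05, 0.84, -0.29, -0.0, 0.0]
[0.57, 0.02, 0.84, -0.29, -0.0, 0.0]
[0.57, -0.0, 0.84, -0.29, -0.0, 0.0]
n 6 yaw now -0.0271
[0.84, 0.05, 0.56, -0.2, -0.0, 0.0]
[0.84, 0.04, 0.56, -0.2, -0.0, 0.0]
[0.84, 0.03, 0.56, -0.2, -0.0, 0.0]
[0.84, 0.01, 0.56, -0.2, -0.0, 0.0]
[0.84, 0.0, 0.56, -0.2, -0.0, 0.0]
[0.84, -0.01, 0.56, -0.2, -0.0, 0.0]
```

>>> apply_moves --pt "0.57 0.07 0.84 -0.28 0 0 0.7" --pt "0.57 0.05 0.84 -0.28 0 0 0.7" --pt "0.57 0.02 0.84 -0.28 0 0 0.7" --pt "0.57 0 0.84 -0.28 0 0 0.7" --pt "0 0 0 0 0 0 0.7" --force 40

```text
time_s: 3.3
ee_pos: [0.5509, -0.2251, 0.1673]
ee_rot: [1.232, 1.199, -1.235]
contact_force: [-1.4, 0.1, -0.0]
width: 0.7
```

Run:
```python
from h import *
imaging.get_image("wrist")
im,P,z=shot("wrist","w3")
plan([*fromdock(-.018,0),.06],-.0271)
```

```text
n 3 yaw now -0.0271
[0.91, -0.0, 0.01, -0.01, -0.01, 0.01]
[0.92, -0.0, 0.01, -0.01, -0.01, 0.01]
[0.91, -0.0, 0.01, -0.01, -0.01, 0.01]
```

View pics/w3.png

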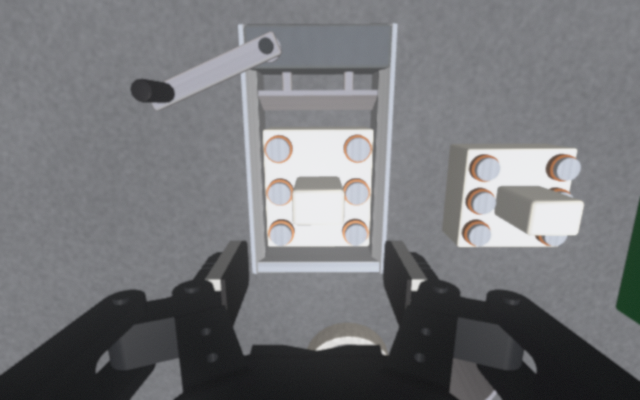

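>>> apply_moves --pt "0.9 0 0 0 0 0 0.7" --pt "0.9 0 0 0 0 0 0.7" --pt "0.9 0 0 0 0 0 0.7" --pt "0 0 0 0 0 0 0.4" --pt "0 0 0 0 0 0 0.2" --force 40

```text
time_s: 3.9
ee_pos: [0.5529, -0.222, 0.0632]
ee_rot: [1.23, 1.196, -1.23]
contact_force: [0.0, -0.8, -4.5]
width: 0.415
```

>>> apply_moves --pt "0 0 0 0 0 0 0.2" --pt "0 0 0 0 0 0 0.2" --pt "0 0 0 0 0 0 0.2"

```text
time_s: 4.2
ee_pos: [0.5528, -0.2237, 0.0638]
ee_rot: [1.231, 1.193, -1.23]
contact_force: [0.0, 0.7, -4.6]
width: 0.414
```

>>> apply_moves --pt "0.03 0 0.07 0 0 0 0.2" --pt "0 0 0.07 0 0 0 0.2" --pt "0 0 0.07 0 0 0 0.2" --pt "0 0 0.03 0 0 0 0.2" --pt "0 0 0 0 0 0 0.2"

```text
time_s: 4.7
ee_pos: [0.5523, -0.2321, 0.0625]
ee_rot: [1.234, 1.195, -1.231]
contact_force: [0.8, 6.3, 6.0]
width: 0.412
```

>>> apply_moves --pt "-0.02 0 0.05 0 0 0 0.2" --pt "0 0 0.03 0 0 0 0.2" --pt "0 0 0 0 0 0 0.2"

```text
time_s: 5.0
ee_pos: [0.552, -0.2325, 0.0628]
ee_rot: [1.236, 1.2, -1.229]
contact_force: [3.2, 13.8, 4.9]
width: 0.409
```

>>> apply_moves --pt "0 0 0.05 0 0 0 0.2" --pt "0 0 0.0 0 0 0 0.2"

```text
time_s: 5.2
ee_pos: [0.5519, -0.2327, 0.0629]
ee_rot: [1.237, 1.202, -1.228]
contact_force: [3.8, 17.7, 6.4]
width: 0.416
```

Run:
```python
from h import *
st=status.observe();print(st["contact_force"],st["ee_pos"])
im,P,z=shot("wrist","w4")
D=todock(P)
m=(np.abs(D[...,1])<.03)&(D[...,2]>.036)&(D[...,2]<.044)&(D[...,0]>-.1)&(D[...,0]<.05)
print(np.percentile(D[m][:,0],[1,50,99]))
for n in ["scene","side"]:
    im,P,z=shot(n,n+"1");D=todock(P)
    m=(np.abs(D[...,1])<.03)&(D[...,2]>.036)&(D[...,2]<.044)&(D[...,0]>-.1)&(D[...,0]<.05)
    print(n,np.percentile(D[m][:,0],[1,50,99]))
    im,P,z=load(n+"0");D=todock(P)
    m=(np.abs(D[...,1])<.03)&(D[...,2]>.036)&(D[...,2]<.044)&(D[...,0]>-.1)&(D[...,0]<.05)
    print(n,np.percentile(D[m][:,0],[1,50,99]))
```

```text
[ 3.81609817 17.69655706  6.44888967] [ 0.55188991 -0.23267397  0.06294248]
[-0.07999139 -0.00188666  0.04958747]
scene [-0.08237869 -0.00417152  0.02269358]
scene [-0.08747035  0.00121464  0.0348569 ]
side [-0.05450087 -0.00072617  0.02219563]
side [-0.08552139  0.00254367  0.0329728 ]
```

View pics/w4.png

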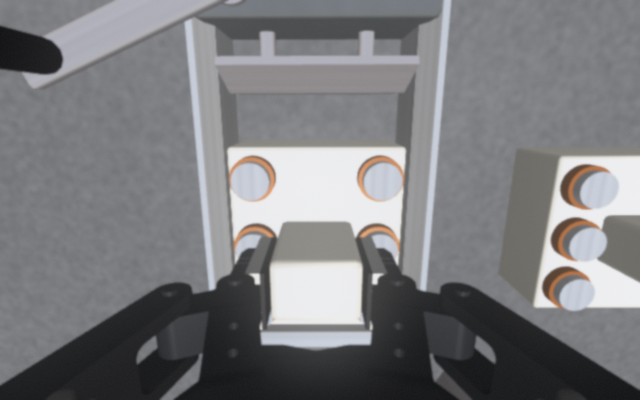

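>>> apply_moves --pt "0 0 -0.1 0 0 0 0.2" --pt "0 0 0 0 0 0 0.7" --pt "0 0 0 0 0 0 0.7" --pt "-0.9 0 0 0 0 0 0.7" --pt "-0.9 0 0 0 0 0 0.7"

```text
time_s: 5.85
ee_pos: [0.5513, -0.2355, 0.1339]
ee_rot: [1.231, 1.196, -1.233]
contact_force: [0.5, -0.7, 0.6]
width: 0.701
```

>>> apply_moves --pt "-0.6 0 -0.4 0 0 0 0.7" --pt "0 0 0 0 0 0 0.7" --pt "0 0 0 0 0 0 0.7"

```text
time_s: 6.15
ee_pos: [0.5526, -0.2195, 0.1588]
ee_rot: [1.231, 1.192, -1.231]
contact_force: [-0.1, 0.1, -0.3]
width: 0.705
```

Run:
```python
from h import *
im,P,z=shot("wrist","w5"); print(status.observe()["ee_pos"],status.observe()["contact_force"])
D=todock(P)
def s(lo,hi): return D[np.all((D>lo)&(D<hi),-1)]
pc=lambda a:np.percentile(a,[0.5,2,50,98,99.5]).round(4)
for nm,lo,hi in [("racktop",[-.09,-.03,.037],[.043,.03,.0435]),("homewall",[-.12,-.03,.044],[-.072,.03,.05]),("foll",[.035,-.03,.045],[.07,.03,.053]),("walls",[0,-.07,.044],[.02,.07,.05]),("blk",[-.06,-.03,.085],[.02,.03,.1])]:
    t=s(lo,hi);print(nm,len(t),pc(t[:,0]),pc(t[:,1]),pc(t[:,2]))
```

```text
[ 0.55206366 -0.21923853  0.15776576] [ 0.56941812  0.20453678 -0.71205679]
racktop 4716 [-0.0801 -0.0797 -0.0088  0.0202  0.0207] [-0.0293 -0.0283  0.0002  0.0281  0.0296] [0.0375 0.0387 0.0408 0.0426 0.0433]
homewall 838 [-0.0889 -0.0886 -0.0835 -0.0794 -0.079 ] [-0.0295 -0.0286 -0.0002  0.0289  0.0298] [0.0441 0.0444 0.0467 0.0481 0.0484]
foll 813 [0.053  0.0536 0.0569 0.0599 0.0599] [-0.0299 -0.029  -0.      0.0291  0.0298] [0.045  0.0452 0.0506 0.0526 0.0529]
walls 798 [0.     0.0003 0.0109 0.0192 0.0197] [-0.0568 -0.0564  0.0201  0.0561  0.0567] [0.0442 0.0444 0.0472 0.0496 0.0499]
blk 1989 [-0.0414 -0.0409 -0.0277 -0.0163 -0.0161] [-0.0178 -0.017   0.0003  0.0171  0.0178] [0.0855 0.0869 0.0906 0.092  0.0923]
```

View pics/w5.png

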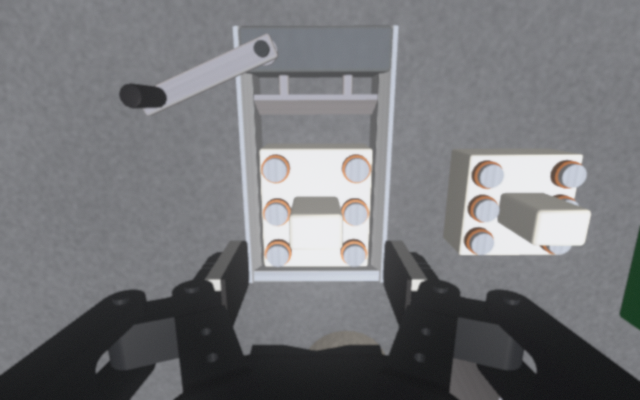

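Run:
```python
from h import *
plan([.5791,.1484,.19],-.1423)
```

```text
n 10 yaw now -0.1423
[-0.08, 0.04, -0.92, 0.11, 0.0, 0.0]
[-0.08, 0.03, -0.92, 0.11, 0.0, 0.0]
[-0.08, 0.02, -0.92, 0.11, 0.0, 0.0]
[-0.08, 0.01, -0.92, 0.11, 0.0, 0.0]
[-0.08, -0.0, -0.92, 0.11, 0.0, 0.0]
[-0.08, -0.01, -0.92, 0.11, 0.0, 0.0]
[-0.08, -0.02, -0.92, 0.11, 0.0, 0.0]
[-0.08, -0.03, -0.92, 0.11, 0.0, 0.0]
[-0.08, -0.04, -0.92, 0.11, 0.0, 0.0]
[-0.08, -0.05, -0.92, 0.11, 0.0, 0.0]
```

>>> apply_moves --pt "-0.08 0.04 -0.92 0.11 0 0 0.7" --pt "-0.08 0.03 -0.92 0.11 0 0 0.7" --pt "-0.08 0.02 -0.92 0.11 0 0 0.7" --pt "-0.08 0.01 -0.92 0.11 0 0 0.7" --pt "-0.08 0 -0.92 0.11 0 0 0.7"

```text
time_s: 6.7
ee_pos: [0.5653, -0.0342, 0.1725]
ee_rot: [1.272, 1.169, -1.275]
contact_force: [-0.3, 0.2, 0.3]
width: 0.697
```

>>> apply_moves --pt "-0.08 -0.01 -0.92 0.11 0 0 0.7" --pt "-0.08 -0.02 -0.92 0.11 0 0 0.7" --pt "-0.08 -0.03 -0.92 0.11 0 0 0.7" --pt "-0.08 -0.04 -0.92 0.11 0 0 0.7" --pt "-0.08 -0.05 -0.92 0.11 0 0 0.7"

```text
time_s: 7.2
ee_pos: [0.5792, 0.1493, 0.1883]
ee_rot: [1.31, 1.14, -1.315]
contact_force: [-0.4, -1.0, -0.9]
width: 0.701
```

>>> apply_moves --pt "0 0 0 0 0 0 0.7" --pt "0 0 0 0 0 0 0.7"

```text
time_s: 7.4
ee_pos: [0.5792, 0.1487, 0.1885]
ee_rot: [1.308, 1.141, -1.313]
contact_force: [-0.8, 0.1, -0.6]
width: 0.704
```

Run:
```python
from h import *
im,P,z=shot("wrist","w6")
m=((P[...,2]>.087)&(P[...,2]<.1)&(P[...,0]>.5)&(P[...,0]<.7)&(P[...,1]>.1)&(P[...,1]<.3)).astype(np.uint8)
n,l,s,c=cv2.connectedComponentsWithStats(m)
for i in range(1,n):
    if s[i,4]>60:
        q=P[l==i];print(s[i],q.mean(0).round(4),cv2.minAreaRect((q[:,:2]*1000).astype(np.float32)))
plan([.5791,.1484,.063],-.1423)
```

```text
[ 291   58   55   25 1362] [0.592  0.2367 0.0965] ((591.99658203125, 236.91665649414062), (14.777604103088379, 35.791561126708984), 81.9239501953125)
[ 292  106   53   22 1158] [0.5879 0.2074 0.0968] ((587.9788818359375, 207.31466674804688), (13.932337760925293, 35.686649322509766), 82.02848815917969)
[ 292  148   51   23 1161] [0.5832 0.1788 0.0964] ((583.1512451171875, 178.26548767089844), (15.141095161437988, 35.38559341430664), 81.87711334228516)
[ 294  188   49   24 1095] [0.58   0.1493 0.0961] ((579.6922607421875, 148.13458251953125), (15.962226867675781, 35.13109588623047), 82.46783447265625)
n 4 yaw now -0.1423
[0.78, 0.0, -0.0, 0.01, 0.0, 0.01]
[0.79, 0.0, -0.0, 0.01, 0.0, 0.01]
[0.78, 0.0, -0.0, 0.01, 0.0, 0.01]
[0.79, -0.0, -0.0, 0.01, 0.0, 0.01]
```

View pics/w6.png

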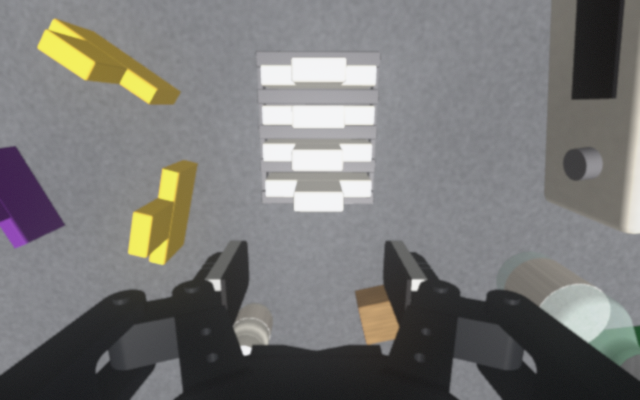

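>>> apply_moves --pt "0.8 0 0 0 0 0 0.7" --pt "0.8 0 0 0 0 0 0.7" --pt "0.8 0 0 0 0 0 0.7" --pt "0.72 0 0 0 0 0 0.7" --pt "0 0 0 0 0 0 0.7"

```text
time_s: 7.95
ee_pos: [0.5762, 0.1465, 0.0609]
ee_rot: [1.307, 1.145, -1.322]
contact_force: [-0.9, 0.7, 0.1]
width: 0.695
```

>>> apply_moves --pt "0 0 0 0 0 0 0.35" --pt "0 0 0 0 0 0 0.2" --pt "0 0 0 0 0 0 0.2" --pt "0 0 0 0 0 0 0.2" --force 40

```text
time_s: 8.35
ee_pos: [0.5804, 0.1487, 0.0667]
ee_rot: [1.313, 1.138, -1.31]
contact_force: [0.2, -0.5, -0.6]
width: 0.412
```

>>> apply_moves --pt "-0.5 0 0 0 0 0 0.2" --pt "-0.8 0 0 0 0 0 0.2" --pt "-0.9 0 0 0 0 0 0.2" --pt "-0.9 0 0 0 0 0 0.2" --pt "0 0 0 0 0 0 0.2"

```text
time_s: 8.85
ee_pos: [0.5835, 0.1493, 0.1956]
ee_rot: [1.319, 1.132, -1.301]
contact_force: [1.1, 0.3, -0.9]
width: 0.414
```

Run:
```python
from h import *
im,P,z=shot("wrist","w7")
st=status.observe();print(st["ee_pos"],st["contact_force"],st["width"])
Rt=R.from_rotvec(st["ee_rot"]); L=Rt.inv().apply((P.reshape(-1,3)-st["ee_pos"])).reshape(P.shape)
# tool-frame points of plate: y within 18, x between -40..70
m=(np.abs(L[...,1])<.015)&(L[...,0]>-.045)&(L[...,0]<-.02)
q=L[m];print(len(q),np.percentile(q,[2,50,98],axis=0).round(4))
m=(np.abs(L[...,1])<.045)&(np.abs(L[...,1])>.025)&(L[...,0]>.0)&(L[...,0]<.03)
q=L[m];print(len(q),np.percentile(q,[2,50,98],axis=0).round(4))
plan([*fromdock(.029,0),.19],-.0271)
```

```text
[0.58163347 0.14910924 0.19294115] [ 0.37112776  0.75694774 -1.45175417] 0.4150408373472089
3946 [[-0.0341 -0.0144 -0.0086]
 [-0.0327  0.0002 -0.0041]
 [-0.021   0.0144  0.0059]]
2521 [[ 0.006  -0.0426 -0.0085]
 [ 0.0079  0.0259 -0.007 ]
 [ 0.0288  0.0443  0.0046]]
n 9 yaw now -0.0271
[0.01, 0.05, 0.91, -0.12, -0.0, -0.01]
[0.01, 0.04, 0.91, -0.12, -0.0, -0.01]
[0.01, 0.02, 0.91, -0.12, -0.0, -0.01]
[0.01, 0.01, 0.91, -0.12, -0.0, -0.01]
[0.01, 0.0, 0.91, -0.12, -0.0, -0.01]
[0.01, -0.01, 0.91, -0.12, -0.0, -0.01]
[0.01, -0.02, 0.91, -0.12, -0.0, -0.01]
[0.01, -0.03, 0.91, -0.12, -0.0, -0.01]
[0.01, -0.04, 0.91, -0.12, -0.0, -0.01]
```

View pics/w7.png

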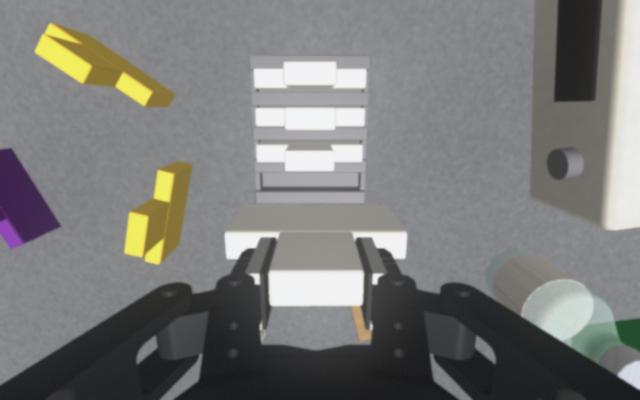

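>>> apply_moves --pt "0 0.05 0.91 -0.12 0 0 0.2" --pt "0 0.04 0.91 -0.12 0 0 0.2" --pt "0 0.02 0.91 -0.12 0 0 0.2" --pt "0 0.01 0.91 -0.12 0 0 0.2" --pt "0 0 0.91 -0.12 0 0 0.2"

```text
time_s: 9.4
ee_pos: [0.5619, -0.0336, 0.188]
ee_rot: [1.266, 1.173, -1.269]
contact_force: [0.3, 0.4, -1.4]
width: 0.412
```

>>> apply_moves --pt "0 -0.01 0.91 -0.12 0 0 0.2" --pt "0 -0.02 0.91 -0.12 0 0 0.2" --pt "0 -0.03 0.91 -0.12 0 0 0.2" --pt "0 -0.04 0.91 -0.12 0 0 0.2" --pt "0 0 0 0 0 0 0.2"

```text
time_s: 9.9
ee_pos: [0.5498, -0.1821, 0.1882]
ee_rot: [1.235, 1.191, -1.237]
contact_force: [0.5, 0.6, -1.0]
width: 0.411
```

```bash
cat >> h.py <<'E'
def held(tag):
    im,P,z=shot("wrist",tag);st=status.observe();print(st["ee_pos"].round(4),st["contact_force"].round(1),st["width"],"dockTCP",todock(st["ee_pos"]).round(4))
    Rt=R.from_rotvec(st["ee_rot"]); print("tool x axis",Rt.as_matrix()[:,0].round(3),"yaw",np.arctan2(*Rt.as_matrix()[[1,0],1]).round(4))
    L=Rt.inv().apply((P.reshape(-1,3)-st["ee_pos"])).reshape(P.shape)
    m=(np.abs(L[...,1])<.015)&(L[...,0]>-.045)&(L[...,0]<-.02);q=L[m];print(len(q),np.percentile(q,[2,50,98],axis=0).round(4).tolist())
E
python3 - <<'E'
from h import *
held("w8")
plan([*fromdock(.029,0),.12],-.0271)
E
```

```text
[ 0.5494 -0.1796  0.1881] [-0.2  0.4 -0.6] 0.41082528822487485 dockTCP [0.0258 0.0035 0.1881]
tool x axis [-0.002  0.001 -1.   ] yaw -0.0358
3740 [[-0.0316, -0.0144, -0.0058], [-0.0302, 0.0001, -0.0009], [-0.0209, 0.0143, 0.0088]]
n 2 yaw now -0.0271
[0.85, 0.04, -0.04, -0.04, -0.0, 0.01]
[0.85, 0.04, -0.04, -0.04, -0.0, 0.01]
```

View pics/w8.png

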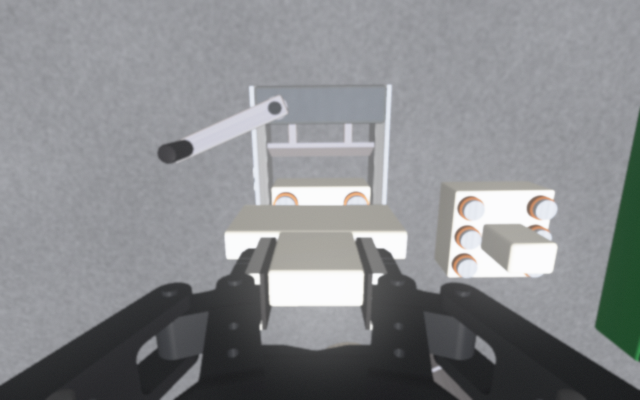

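```bash
sed -i 's/    im,P,z=shot("wrist",tag);st=status.observe();print/    imaging.get_image("wrist");imaging.get_image("wrist");st=status.observe();im,P,z=shot("wrist",tag);print/' h.py
python3 - <<'E'
from h import *
held("w9")
E
```

```text
[ 0.5493 -0.177   0.1882] [ 0.4 -0.5 -0.5] 0.4108694826516972 dockTCP [0.0284 0.0037 0.1882]
tool x axis [-0.002  0.002 -1.   ] yaw -0.0327
3716 [[-0.0314, -0.0143, -0.0082], [-0.0301, 0.0001, -0.0032], [-0.021, 0.0144, 0.0063]]
```

>>> apply_moves --pt "0.5 0.05 -0.05 -0.05 0 0 0.2" --pt "0.5 0.04 -0.03 -0.03 0 0 0.2" --pt "0 0 0 0 0 0 0.2" --pt "0 0 0 0 0 0 0.2"

```text
time_s: 10.5
ee_pos: [0.5538, -0.1733, 0.1491]
ee_rot: [1.226, 1.2, -1.226]
contact_force: [0.5, -0.3, -0.7]
width: 0.411
```

Run:
```python
from h import *
held("w10")
```

```text
[ 0.5546 -0.1742  0.1502] [-0.5 -1.2 -0.8] 0.4125106565056691 dockTCP [ 0.0313 -0.0016  0.1502]
tool x axis [ 0.001 -0.001 -1.   ] yaw -0.023
3734 [[-0.0314, -0.0144, -0.0082], [-0.0301, 0.0001, -0.0033], [-0.0209, 0.0144, 0.0063]]
```

View pics/w10.png

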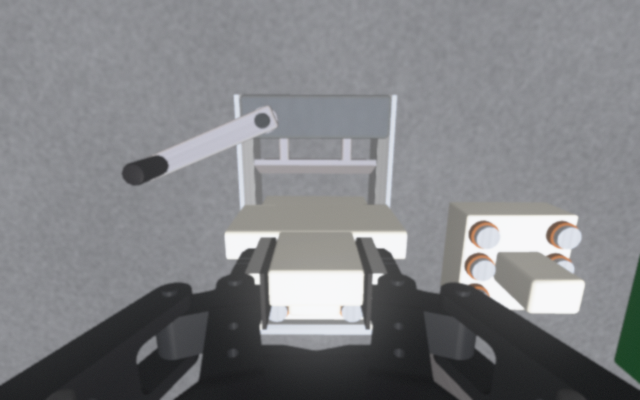

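>>> apply_moves --pt "0.7 -0.04 0.04 0.03 0 0 0.2" --pt "0.7 0 0 0 0 0 0.2" --pt "0.5 0 0 0 0 0 0.2" --pt "0.1 0 0 0 0 0 0.2" --pt "0 0 0 0 0 0 0.2"

```text
time_s: 11.15
ee_pos: [0.5526, -0.1763, 0.0695]
ee_rot: [1.229, 1.196, -1.229]
contact_force: [-0.9, 0.5, -0.8]
width: 0.411
```

Run:
```python
from h import *
held("w11")
```

```text
[ 0.5533 -0.1766  0.0706] [ 0.7 -0.  -0.9] 0.41621543115678733 dockTCP [ 0.0289 -0.0003  0.0706]
tool x axis [ 0.002 -0.001 -1.   ] yaw -0.0269
3734 [[-0.0314, -0.0144, -0.0082], [-0.0301, 0.0001, -0.0033], [-0.0209, 0.0144, 0.0063]]
```

View pics/w11.png

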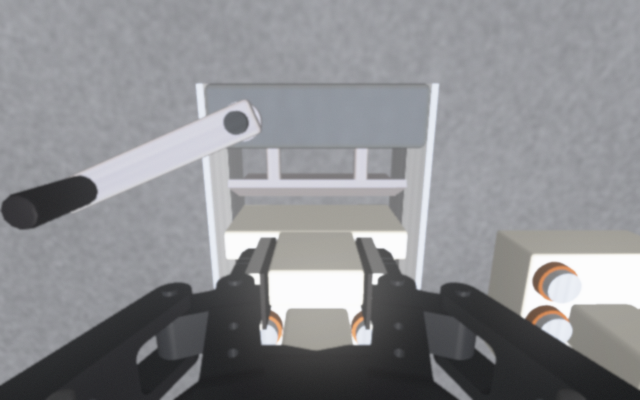

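Plate is in the lane between rack and follower, no contact force, about 10 mm above the counter. Lowering.

>>> apply_moves --pt "0.15 0 0 0 0 0 0.2" --pt "0.1 0 0 0 0 0 0.2" --pt "0.03 0 0 0 0 0 0.2" --pt "0 0 0 0 0 0 0.2"

```text
time_s: 11.7
ee_pos: [0.5528, -0.1765, 0.0603]
ee_rot: [1.229, 1.195, -1.229]
contact_force: [-1.7, 1.0, 13.4]
width: 0.415
```

>>> apply_moves --pt "-0.05 0 0.05 0 0 0 0.2" --pt "0 0 0 0 0 0 0.2" --pt "0 0 0 0 0 0 0.6" --pt "0 0 0 0 0 0 0.6" --pt "0 0 0 0 0 0 0.6"

```text
time_s: 12.2
ee_pos: [0.5523, -0.1783, 0.0598]
ee_rot: [1.229, 1.196, -1.229]
contact_force: [0.2, -0.2, 0.1]
width: 0.602
```

>>> apply_moves --pt "-0.5 0 0 0 0 0 0.6" --pt "-0.9 0 0 0 0 0 0.65" --pt "-0.9 0 0 0 0 0 0.7" --pt "-0.7 0 -0.2 0 0 0 0.7" --pt "0 0 0 0 0 0 0.7"

```text
time_s: 12.7
ee_pos: [0.555, -0.1709, 0.1843]
ee_rot: [1.229, 1.188, -1.225]
contact_force: [-0.1, -0.5, 0.5]
width: 0.698
```

```bash
cat >> h.py <<'E'
def dockrep(tag):
    imaging.get_image("wrist");im,P,z=shot("wrist",tag);D=todock(P)
    def s(lo,hi): return D[np.all((D>lo)&(D<hi),-1)]
    pc=lambda a:np.percentile(a,[0.5,2,50,98,99.5]).round(4)
    for nm,lo,hi in [("racktop",[-.09,-.02,.037],[.043,.02,.0435]),("tabs",[.005,-.03,.083],[.07,.03,.1]),("shoulders",[.005,-.043,.044],[.05,-.022,.06]),("foll",[.05,-.03,.045],[.07,.03,.053]),("blk",[-.06,-.03,.085],[.0,.03,.1])]:
        t=s(lo,hi);print(nm,len(t),*( [pc(t[:,k]) for k in range(3)] if len(t) else []))
E
python3 - <<'E'
from h import *
dockrep("w12")
plan([.5834,.1785,.19],-.1423)
E
```

```text
racktop 1515 [-0.0801 -0.0799 -0.0105  0.0355  0.0357] [-0.0198 -0.0196  0.0002  0.0192  0.0199] [0.0374 0.0384 0.0408 0.0427 0.0432]
tabs 1074 [0.0212 0.0214 0.0294 0.0357 0.0358] [-0.0165 -0.0158  0.0014  0.0185  0.0193] [0.0833 0.0839 0.0907 0.0921 0.0924]
shoulders 735 [0.0052 0.0056 0.024  0.0355 0.0357] [-0.0424 -0.0418 -0.0316 -0.0225 -0.0223] [0.0446 0.0454 0.0507 0.0527 0.0531]
foll 540 [0.0534 0.0535 0.0578 0.0602 0.0603] [-0.0295 -0.0285 -0.0006  0.0288  0.0296] [0.0451 0.0454 0.0508 0.0525 0.0528]
blk 1468 [-0.0418 -0.0414 -0.0275 -0.0164 -0.0162] [-0.0176 -0.0168  0.0003  0.0167  0.0174] [0.0853 0.0864 0.0906 0.092  0.0923]
n 9 yaw now -0.1423
[-0.03, 0.06, -0.97, 0.13, 0.0, -0.0]
[-0.03, 0.05, -0.97, 0.13, 0.0, -0.0]
[-0.03, 0.04, -0.97, 0.13, 0.0, -0.0]
[-0.03, 0.02, -0.97, 0.13, 0.0, -0.0]
[-0.03, 0.01, -0.97, 0.13, 0.0, -0.0]
[-0.03, -0.0, -0.97, 0.13, 0.0, -0.0]
[-0.03, -0.02, -0.97, 0.13, 0.0, -0.0]
[-0.03, -0.03, -0.97, 0.13, 0.0, -0.0]
[-0.03, -0.04, -0.97, 0.13, 0.0, -0.0]
```

View pics/w12.png

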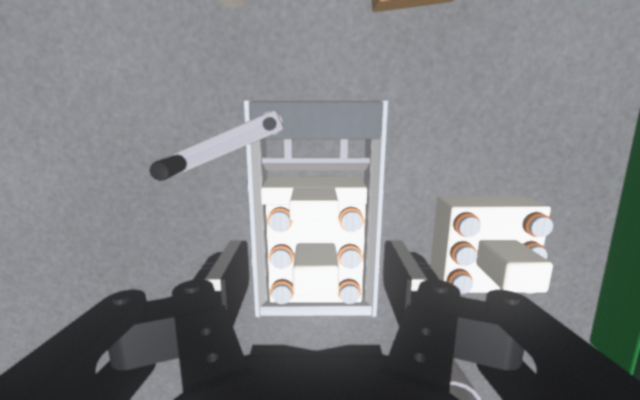

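First plate is upright, fully down and against the rack (dock x 0.021–0.036). Now I'll fetch the second.

>>> apply_moves --pt "-0.03 0.06 -0.97 0.13 0 0 0.7" --pt "-0.03 0.05 -0.97 0.13 0 0 0.7" --pt "-0.03 0.04 -0.97 0.13 0 0 0.7" --pt "-0.03 0.02 -0.97 0.13 0 0 0.7" --pt "-0.03 0.01 -0.97 0.13 0 0 0.7"

```text
time_s: 13.3
ee_pos: [0.5688, 0.0245, 0.1841]
ee_rot: [1.276, 1.167, -1.28]
contact_force: [0.3, -0.0, 0.3]
width: 0.7
```

>>> apply_moves --pt "-0.03 0 -0.97 0.13 0 0 0.7" --pt "-0.03 -0.02 -0.97 0.13 0 0 0.7" --pt "-0.03 -0.03 -0.97 0.13 0 0 0.7" --pt "-0.03 -0.04 -0.97 0.13 0 0 0.7" --pt "0 0 0 0 0 0 0.7"

```text
time_s: 13.8
ee_pos: [0.5828, 0.1821, 0.1889]
ee_rot: [1.311, 1.143, -1.312]
contact_force: [-0.7, -0.3, 0.2]
width: 0.705
```

Run:
```python
from h import *
for i in range(3): imaging.get_image("wrist")
im,P,z=shot("wrist","w13")
m=((P[...,2]>.087)&(P[...,2]<.1)&(P[...,0]>.5)&(P[...,0]<.7)&(P[...,1]>.1)&(P[...,1]<.3)).astype(np.uint8)
n,l,s,c=cv2.connectedComponentsWithStats(m)
for i in range(1,n):
    if s[i,4]>60:
        q=P[l==i];print(s[i],q.mean(0).round(4),cv2.minAreaRect((q[:,:2]*1000).astype(np.float32)))
print(status.observe()["ee_pos"])
plan([.5833,.1782,.063],-.1423)
```

```text
[ 292  104   53   22 1154] [0.5919 0.2373 0.0968] ((591.8506469726562, 237.17079162597656), (13.895513534545898, 35.68354415893555), 81.72807312011719)
[ 293  147   51   23 1122] [0.5876 0.2082 0.0965] ((587.4948120117188, 207.43502807617188), (15.459809303283691, 35.39503479003906), 82.4368896484375)
[ 293  186   50   23 1093] [0.5832 0.1795 0.0961] ((583.1488037109375, 178.6873779296875), (14.919466972351074, 35.891563415527344), 81.76067352294922)
[0.58299319 0.17674914 0.18955978]
n 4 yaw now -0.1423
[0.79, 0.0, -0.01, -0.01, 0.0, 0.01]
[0.79, 0.0, -0.01, -0.01, 0.0, 0.01]
[0.79, 0.0, -0.01, -0.01, 0.0, 0.01]
[0.79, 0.0, -0.01, -0.01, 0.0, 0.01]
```

>>> apply_moves --pt "0.8 0 -0.01 0 0 0 0.7" --pt "0.8 0 -0.01 0 0 0 0.7" --pt "0.8 0 -0.01 0 0 0 0.7" --pt "0.75 0 0 0 0 0 0.7" --pt "0 0 0 0 0 0 0.7"

```text
time_s: 14.5
ee_pos: [0.5804, 0.1767, 0.0606]
ee_rot: [1.31, 1.142, -1.325]
contact_force: [-0.3, -0.2, -0.1]
width: 0.701
```

>>> apply_moves --pt "0 0 0 0 0 0 0.6" --pt "0 0 0 0 0 0 0.35" --pt "0 0 0 0 0 0 0.2" --pt "0 0 0 0 0 0 0.2" --pt "0 0 0 0 0 0 0.2" --force 60

```text
time_s: 15.0
ee_pos: [0.5853, 0.1791, 0.0668]
ee_rot: [1.316, 1.135, -1.311]
contact_force: [0.1, -0.9, 5.9]
width: 0.409
```

>>> apply_moves --pt "-0.5 0 0 0 0 0 0.2" --pt "-0.8 0 0 0 0 0 0.2" --pt "-0.9 0 0 0 0 0 0.2" --pt "-0.9 0 0 0 0 0 0.2" --pt "0 0 0 0 0 0 0.2"

```text
time_s: 15.5
ee_pos: [0.5873, 0.1798, 0.1947]
ee_rot: [1.321, 1.131, -1.304]
contact_force: [0.9, 0.5, -1.1]
width: 0.412
```

Run:
```python
from h import *
held("w14")
plan([*fromdock(.044,0),.19],-.0271)
```

```text
[0.5839 0.1792 0.1899] [-1.1 -0.3 -1.5] 0.4075153691384032 dockTCP [ 0.3855 -0.0213  0.1899]
tool x axis [ 0.002  0.    -1.   ] yaw -0.1437
3639 [[-0.0311, -0.0144, -0.0073], [-0.0298, 0.0, -0.0025], [-0.0209, 0.0144, 0.007]]
n 9 yaw now -0.0271
[-0.0, 0.05, 0.95, -0.13, 0.0, 0.0]
[-0.0, 0.04, 0.95, -0.13, 0.0, 0.0]
[-0.0, 0.03, 0.95, -0.13, 0.0, 0.0]
[-0.0, 0.02, 0.95, -0.13, 0.0, 0.0]
[-0.0, 0.0, 0.95, -0.13, 0.0, 0.0]
[-0.0, -0.01, 0.95, -0.13, 0.0, 0.0]
[-0.0, -0.02, 0.95, -0.13, 0.0, 0.0]
[-0.0, -0.03, 0.95, -0.13, 0.0, 0.0]
[-0.0, -0.04, 0.95, -0.13, 0.0, 0.0]
```

View pics/w14.png

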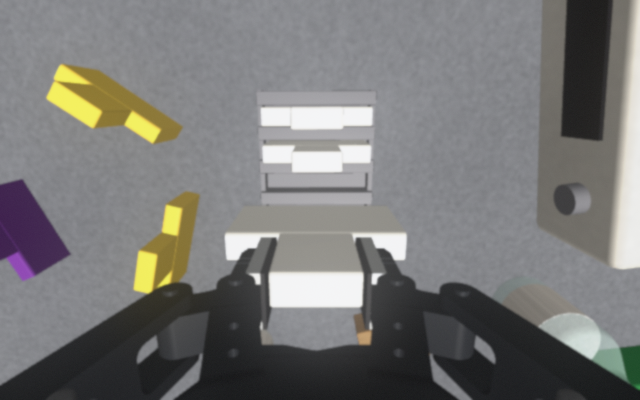

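>>> apply_moves --pt "0.8 0 0 0 0 0 0.2" --pt "0.8 0 0 0 0 0 0.2" --pt "0.5 0 0 0 0 0 0.2" --pt "0 0 0 0 0 0 0.2" --pt "0 0 0 0 0 0 0.2"

```text
time_s: 16.15
ee_pos: [0.5829, 0.179, 0.1035]
ee_rot: [1.313, 1.14, -1.317]
contact_force: [0.2, -0.1, -0.0]
width: 0.417
```

Run:
```python
from h import *
held("w15")
```

```text
[0.5845 0.1791 0.1055] [ 0.6  0.7 -0.4] 0.40714653535241024 dockTCP [ 0.3854 -0.0219  0.1055]
tool x axis [ 0.001  0.    -1.   ] yaw -0.144
3652 [[-0.0311, -0.0144, -0.0073], [-0.0298, 0.0, -0.0024], [-0.0208, 0.0144, 0.007]]
```

View pics/w15.png

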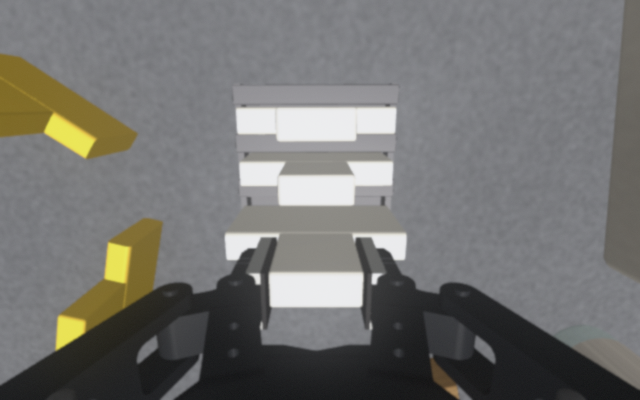

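>>> apply_moves --pt "0.3 0 0 0 0 0 0.2" --pt "0.3 0 0 0 0 0 0.2" --pt "0.28 0 0 0 0 0 0.2" --pt "0.1 0 0 0 0 0 0.2" --pt "0 0 0 0 0 0 0.2"

```text
time_s: 16.8
ee_pos: [0.5829, 0.1791, 0.0666]
ee_rot: [1.313, 1.139, -1.316]
contact_force: [-4.1, -0.3, 10.5]
width: 0.409
```

>>> apply_moves --pt "0 0 0 0 0 0 0.5" --pt "0 0 0 0 0 0 0.5" --pt "0 0 -0.09 0 0 0 0.5" --pt "0 0 0 0 0 0 0.5" --pt "0 0 0 0 0 0 0.3"

```text
time_s: 17.3
ee_pos: [0.5844, 0.1828, 0.0655]
ee_rot: [1.314, 1.138, -1.314]
contact_force: [0.1, 0.5, -1.4]
width: 0.408
```

>>> apply_moves --pt "0 0 0 0 0 0 0.2" --pt "0 0 0 0 0 0 0.2" --pt "0 0 0 0 0 0 0.2" --pt "-0.5 0 0 0 0 0 0.2" --pt "-0.7 0 0 0 0 0 0.2"

```text
time_s: 17.8
ee_pos: [0.5827, 0.1823, 0.1123]
ee_rot: [1.311, 1.14, -1.319]
contact_force: [-0.2, 0.9, -1.0]
width: 0.411
```

>>> apply_moves --pt "-0.8 0 0 0 0 0 0.2" --pt "-0.8 0 0 0 0 0 0.2" --pt "-0.3 0 0 0 0 0 0.2" --pt "0 0 0 0 0 0 0.2"

```text
time_s: 18.2
ee_pos: [0.5855, 0.1827, 0.1915]
ee_rot: [1.317, 1.135, -1.311]
contact_force: [0.7, 0.2, -0.9]
width: 0.405
```

Run:
```python
from h import *
held("w16")
plan([*fromdock(.048,0.0012),.19],-.0271)
```

```text
[0.5834 0.1824 0.1885] [-0.2 -0.  -0.7] 0.4150162345227915 dockTCP [ 0.3886 -0.0207  0.1885]
tool x axis [-0.002 -0.    -1.   ] yaw -0.1441
3816 [[-0.0325, -0.0144, -0.0036], [-0.0311, 0.0, 0.0009], [-0.0209, 0.0144, 0.0108]]
n 9 yaw now -0.0271
[-0.0, 0.05, 0.95, -0.13, 0.0, 0.0]
[-0.0, 0.04, 0.95, -0.13, 0.0, 0.0]
[-0.0, 0.03, 0.95, -0.13, 0.0, 0.0]
[-0.01, 0.01, 0.95, -0.13, 0.0, 0.0]
[-0.01, 0.0, 0.95, -0.13, 0.0, 0.0]
[-0.01, -0.01, 0.95, -0.13, 0.0, 0.0]
[-0.01, -0.02, 0.95, -0.13, 0.0, 0.0]
[-0.0, -0.04, 0.95, -0.13, 0.0, 0.0]
[-0.01, -0.05, 0.95, -0.13, 0.0, 0.0]
```

View pics/w16.png

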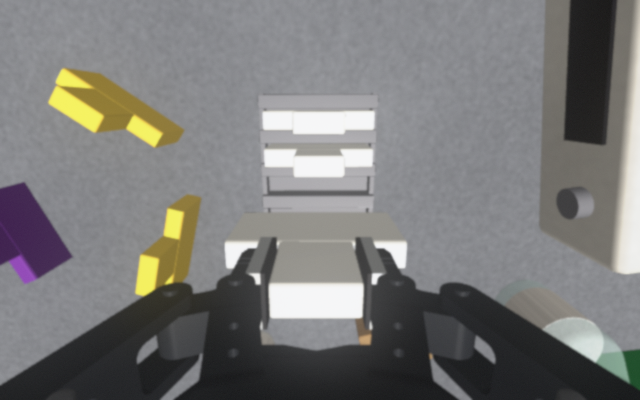

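>>> apply_moves --pt "0 0.05 0.95 -0.13 0 0 0.2" --pt "0 0.04 0.95 -0.13 0 0 0.2" --pt "0 0.03 0.95 -0.13 0 0 0.2" --pt "0 0.01 0.95 -0.13 0 0 0.2" --pt "0 0 0.95 -0.13 0 0 0.2"

```text
time_s: 18.85
ee_pos: [0.5656, -0.0079, 0.1875]
ee_rot: [1.265, 1.175, -1.269]
contact_force: [1.0, 0.4, -0.4]
width: 0.41
```

>>> apply_moves --pt "0 -0.01 0.95 -0.13 0 0 0.2" --pt "0 -0.02 0.95 -0.13 0 0 0.2" --pt "0 -0.04 0.95 -0.13 0 0 0.2" --pt "0 -0.05 0.93 -0.13 0 0 0.2" --pt "0 0 0 0 0 0 0.2"

```text
time_s: 19.35
ee_pos: [0.5527, -0.1619, 0.1878]
ee_rot: [1.231, 1.195, -1.235]
contact_force: [0.6, -0.2, -1.3]
width: 0.412
```

Run:
```python
from h import *
held("w17")
plan([*fromdock(.0487,0.0012),.145],-.0271)
```

```text
[ 0.5522 -0.1577  0.1878] [-0.3  1.3 -0.9] 0.41268202951507715 dockTCP [0.0477 0.0013 0.1878]
tool x axis [-0.003  0.002 -1.   ] yaw -0.0295
3836 [[-0.0324, -0.0144, -0.0037], [-0.0311, 0.0001, 0.0009], [-0.0209, 0.0144, 0.0107]]
n 2 yaw now -0.0271
[0.54, 0.0, 0.0, -0.0, -0.01, 0.02]
[0.54, 0.0, 0.0, -0.0, -0.01, 0.02]
```

>>> apply_moves --pt "0.3 0 0 0 0 0 0.2" --pt "0.4 0 0 0 0 0 0.2" --pt "0 0 0 0 0 0 0.2" --pt "0 0 0 0 0 0 0.2"

```text
time_s: 19.9
ee_pos: [0.553, -0.1561, 0.1609]
ee_rot: [1.228, 1.199, -1.229]
contact_force: [0.0, -0.2, -1.3]
width: 0.408
```

Run:
```python
from h import *
held("w18")
im,P,z=shot("side","s2");cv2.imwrite("pics/s2c.png",cv2.resize(im[90:200,260:400],None,fx=5,fy=5,interpolation=2))
```

```text
[ 0.5538 -0.1568  0.162 ] [-0.   0.5 -0.8] 0.4089649433291362 dockTCP [ 0.0487 -0.0003  0.162 ]
tool x axis [ 0.001 -0.    -1.   ] yaw -0.0259
3827 [[-0.0325, -0.0144, -0.0036], [-0.0311, 0.0001, 0.0008], [-0.0209, 0.0144, 0.0106]]
```

View pics/w18.png

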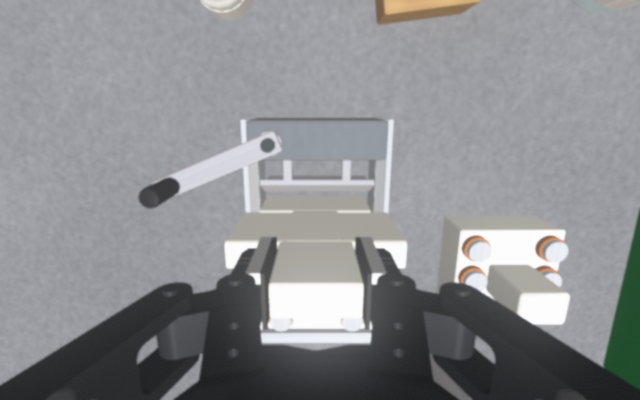

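View pics/s2c.png

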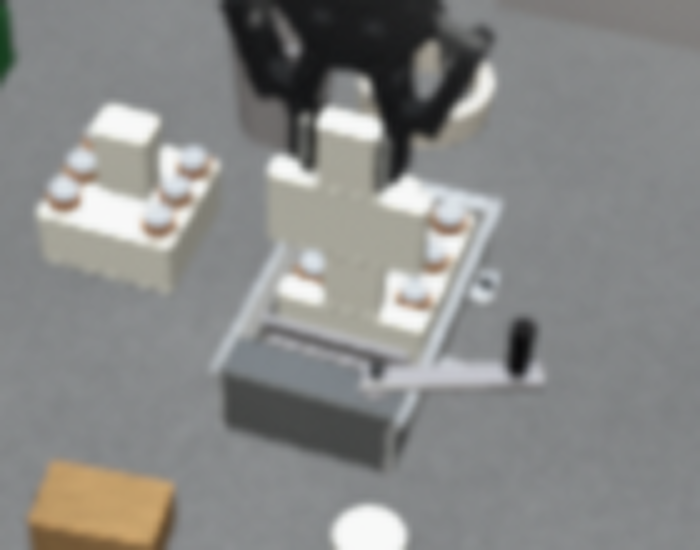

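>>> apply_moves --pt "0.4 -0.04 0 0 0 0 0.2" --pt "0.4 0 0 0 0 0 0.2" --pt "0.4 0 0 0 0 0 0.2" --pt "0 0 0 0 0 0 0.2"

```text
time_s: 20.5
ee_pos: [0.5506, -0.1568, 0.1124]
ee_rot: [1.229, 1.2, -1.231]
contact_force: [-1.6, 1.2, -0.4]
width: 0.409
```

Run:
```python
from h import *
held("w19")
```

```text
[ 0.5521 -0.1575  0.1142] [-0.   0.3 -0.2] 0.4064395870798469 dockTCP [0.048  0.0014 0.1142]
tool x axis [ 0. -0. -1.] yaw -0.027
3827 [[-0.0324, -0.0144, -0.0037], [-0.0311, 0.0001, 0.0008], [-0.0208, 0.0144, 0.0107]]
```

View pics/w19.png

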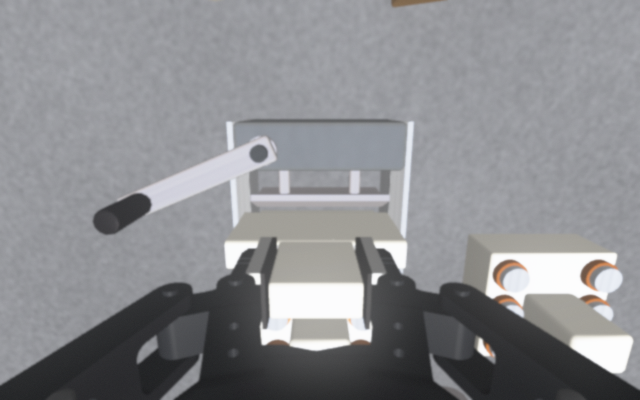

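>>> apply_moves --pt "0.15 0 -0.01 0 0 0 0.2" --pt "0.15 0 0 0 0 0 0.2" --pt "0 0 0 0 0 0 0.2"

```text
time_s: 20.95
ee_pos: [0.5513, -0.1567, 0.1011]
ee_rot: [1.229, 1.198, -1.23]
contact_force: [-0.7, 0.9, -0.8]
width: 0.411
```

>>> apply_moves --pt "0.15 0 0 0 0 0 0.2" --pt "0.15 0 0 0 0 0 0.2" --pt "0 0 0 0 0 0 0.2"

```text
time_s: 21.25
ee_pos: [0.5526, -0.1578, 0.0894]
ee_rot: [1.228, 1.194, -1.228]
contact_force: [0.6, -2.6, -1.2]
width: 0.41
```

>>> apply_moves --pt "0.12 0 0.02 0 0 0 0.2" --pt "0.12 0 0.01 0 0 0 0.2" --pt "0 0 0 0 0 0 0.2"

```text
time_s: 21.55
ee_pos: [0.5522, -0.1582, 0.0799]
ee_rot: [1.23, 1.196, -1.228]
contact_force: [2.2, -0.8, -0.8]
width: 0.41
```

>>> apply_moves --pt "0.12 0 0 0 0 0 0.2" --pt "0.12 0 0 0 0 0 0.2" --pt "0 0 0 0 0 0 0.2"

```text
time_s: 21.85
ee_pos: [0.5517, -0.1582, 0.0697]
ee_rot: [1.229, 1.196, -1.229]
contact_force: [1.8, -1.6, -1.7]
width: 0.407
```

Run:
```python
from h import *
held("w20")
```

```text
[ 0.5517 -0.1582  0.0697] [ 0.3 -2.1 -4.2] 0.4070002556819213 dockTCP [0.0473 0.0018 0.0697]
tool x axis [-0.  0. -1.] yaw -0.027
5006 [[-0.0324, -0.0144, -0.0036], [-0.0307, 0.0001, 0.0039], [-0.0204, 0.0144, 0.0256]]
```

View pics/w20.png

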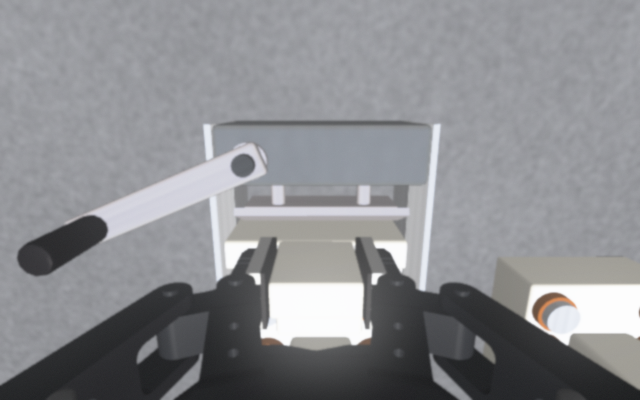

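Going in well: underside about 11 mm up, follower pushed back. Finishing the press down.

>>> apply_moves --pt "0.12 0 0 0 0 0 0.2" --pt "0.1 0 0 0 0 0 0.2" --pt "0.08 0 0 0 0 0 0.2" --pt "0 0 0 0 0 0 0.2"

```text
time_s: 22.4
ee_pos: [0.5517, -0.1582, 0.0594]
ee_rot: [1.229, 1.196, -1.229]
contact_force: [-1.3, -0.9, 8.7]
width: 0.412
```

>>> apply_moves --pt "0.05 0 0 0 0 0 0.2" --pt "0 0 0 0 0 0 0.2"

```text
time_s: 22.6
ee_pos: [0.5517, -0.1582, 0.0593]
ee_rot: [1.229, 1.196, -1.229]
contact_force: [-4.5, 0.4, 21.0]
width: 0.411
```

>>> apply_moves --pt "-0.06 0 0 0 0 0 0.2" --pt "0 0 0 0 0 0 0.6" --pt "0 0 0 0 0 0 0.6" --pt "0 0 0 0 0 0 0.6"

```text
time_s: 23.0
ee_pos: [0.5511, -0.1576, 0.0582]
ee_rot: [1.229, 1.198, -1.23]
contact_force: [-0.6, -0.4, -0.9]
width: 0.6
```

>>> apply_moves --pt "-0.4 0 0 0 0 0 0.6" --pt "-0.9 0 0 0 0 0 0.6" --pt "-0.9 0 0 0 0 0 0.6" --pt "-0.9 0 0 0 0 0 0.3" --pt "0 0 0 0 0 0 0"

```text
time_s: 23.5
ee_pos: [0.5547, -0.1593, 0.1875]
ee_rot: [1.23, 1.187, -1.224]
contact_force: [0.7, -0.3, 0.8]
width: 0.264
```

Run:
```python
from h import *
dockrep("w21");print(status.observe()["ee_pos"])
im,P,z=load("w21");D=todock(P)
m=(D[...,2]>.085)&(D[...,2]<.105)&(D[...,1]>.06)&(D[...,1]<.15);print("knob",np.median(D[m],0))
```

```text
racktop 974 [-0.0803 -0.08   -0.0121  0.0009  0.0012] [-0.0183 -0.0171  0.0006  0.0176  0.0195] [0.0389 0.0393 0.0409 0.0428 0.0433]
tabs 1962 [0.021  0.0214 0.0371 0.0504 0.0505] [-0.016  -0.0151  0.0019  0.0193  0.0201] [0.0834 0.0859 0.091  0.0924 0.0927]
shoulders 1062 [0.0051 0.0059 0.03   0.0494 0.0498] [-0.0423 -0.0416 -0.0316 -0.0225 -0.0221] [0.0446 0.0459 0.0509 0.0527 0.053 ]
foll 630 [0.05   0.0501 0.061  0.0642 0.0643] [-0.0297 -0.0289  0.0002  0.0285  0.0294] [0.0451 0.0453 0.0504 0.0527 0.0529]
blk 1119 [-0.0417 -0.0413 -0.0278 -0.0164 -0.0162] [-0.0138 -0.013   0.0012  0.0146  0.0155] [0.0853 0.0864 0.0907 0.0921 0.0924]
[ 0.55179051 -0.15802239  0.18325327]
knob [0.05973386 0.10438648 0.0981802 ]
```

View pics/w21.png

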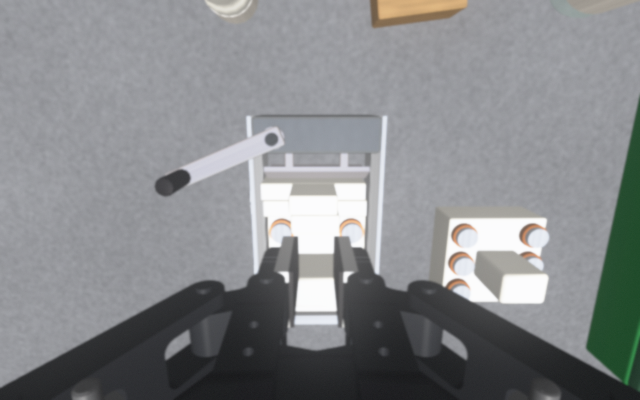

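Snug: the follower has moved back 4 mm (top edge 0.0603 → 0.0643), both plates are fully down, and two remain in the holder. Next is the keeper, which I'll push at the knob with closed fingers.

Run:
```python
from h import *
plan([*fromdock(.080,.138),.17],.943)
for th in [1.18,.6,0]:
    k=np.array([.088-.078*np.cos(th),.035+.078*np.sin(th)])+.018*np.array([.565,.825]);print(th,k,fromdock(*k))
```

```text
n 10 yaw now 0.943
[0.03, -0.34, -0.08, -0.97, 0.0, -0.0]
[0.03, -0.33, -0.11, -0.97, 0.0, -0.0]
[0.03, -0.32, -0.15, -0.97, 0.0, -0.0]
[0.03, -0.3, -0.18, -0.97, 0.0, -0.0]
[0.03, -0.28, -0.2, -0.97, 0.0, -0.0]
[0.03, -0.26, -0.23, -0.97, 0.0, -0.0]
[0.03, -0.24, -0.26, -0.97, 0.0, -0.0]
[0.03, -0.21, -0.28, -0.97, 0.0, -0.0]
[0.03, -0.19, -0.3, -0.97, 0.0, -0.0]
[0.03, -0.16, -0.31, -0.97, 0.0, -0.0]
1.18 [0.06845786 0.12196927] [ 0.43212423 -0.13376526]
0.6 [0.03379382 0.09389211] [ 0.45925347 -0.16917608]
0 [0.02017 0.04985] [ 0.50291095 -0.18398623]
```

>>> apply_moves --pt "0.03 -0.34 -0.08 -0.97 0 0 0" --pt "0.03 -0.33 -0.11 -0.97 0 0 0" --pt "0.03 -0.32 -0.15 -0.97 0 0 0" --pt "0.03 -0.3 -0.18 -0.97 0 0 0" --pt "0.03 -0.28 -0.2 -0.97 0 0 0"

```text
time_s: 24.1
ee_pos: [0.4823, -0.1389, 0.1747]
ee_rot: [0.863, 1.398, -0.863]
contact_force: [0.9, -0.7, 0.0]
width: -0.003
```

>>> apply_moves --pt "0.03 -0.26 -0.23 -0.97 0 0 0" --pt "0.03 -0.24 -0.26 -0.97 0 0 0" --pt "0.03 -0.21 -0.28 -0.97 0 0 0" --pt "0.03 -0.19 -0.3 -0.97 0 0 0" --pt "0.03 -0.16 -0.31 -0.97 0 0 0"

```text
time_s: 24.6
ee_pos: [0.4146, -0.1206, 0.1691]
ee_rot: [0.49, 1.52, -0.488]
contact_force: [0.5, 0.8, -0.4]
width: 0.002
```

Run:
```python
from h import *
for i in range(3): imaging.get_image("wrist")
im,P,z=shot("wrist","w22");D=todock(P)
m=(D[...,2]>.09)&(D[...,2]<.105)&(D[...,1]>.06)&(D[...,1]<.15)
q=D[m];print("knob",len(q),q.mean(0),cv2.minAreaRect((q[:,:2]*1000).astype(np.float32)))
st=status.observe();print(todock(st["ee_pos"]),st["width"])
plan([*fromdock(.080,.138),.078],.943)
```

```text
knob 0 [nan nan nan] ((0.0, 0.0), (0.0, 0.0), 0.0)
[0.08031478 0.1380941  0.16999333] 0.0009478490511854587
n 3 yaw now 0.943
[0.77, -0.0, 0.0, -0.01, -0.01, 0.0]
[0.77, -0.0, 0.0, -0.01, -0.01, 0.0]
[0.77, -0.0, 0.0, -0.01, -0.01, 0.0]<stdin>:5: RuntimeWarning: Mean of empty slice.
  ret = um.true_divide(
```

View pics/w22.png

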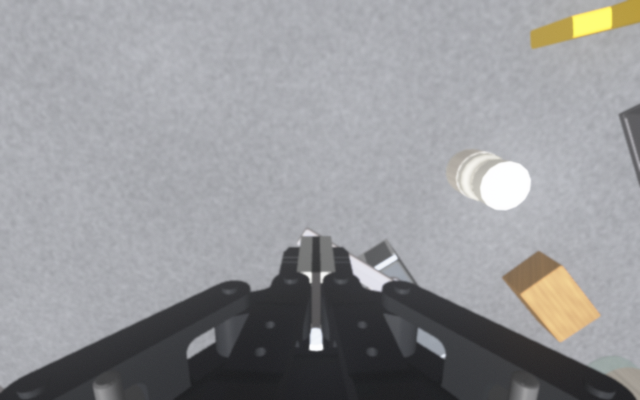

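>>> apply_moves --pt "0.77 0 0 0 0 0 0" --pt "0.77 0 0 0 0 0 0" --pt "0.76 0 0 0 0 0 0" --pt "0 0 0 0 0 0 0"

```text
time_s: 25.2
ee_pos: [0.4154, -0.121, 0.0758]
ee_rot: [0.495, 1.521, -0.492]
contact_force: [-0.9, 0.9, 0.3]
width: -0.005
```

```bash
cat >> h.py <<'E'
def arc(th0,th1,n,rad=.078,off=.018):
    st=status.observe();Rc=R.from_rotvec(st["ee_rot"]);p=np.array(st["ee_pos"]);print("dockTCP",todock(p))
    for th in np.linspace(th0,th1,n):
        k=np.array([.088-rad*np.cos(th),.035+rad*np.sin(th)])+off*np.array([.565,.825]);t=np.array([*fromdock(*k),p[2]])
        print(round(th,2),np.round(Rc.inv().apply(t-p)/.04,2));p=t
E
python3 - <<'E'
from h import *
arc(1.18,0,14)
E
```

```text
dockTCP [0.08081287 0.13901155 0.07577524]
1.18 [-0.   -0.01  0.53]
1.09 [-0.   -0.09  0.15]
1.0 [-0.   -0.08  0.16]
0.91 [-0.   -0.06  0.17]
0.82 [-0.   -0.05  0.17]
0.73 [-0.   -0.03  0.17]
0.64 [-0.   -0.01  0.18]
0.54 [-0.    0.    0.18]
0.45 [-0.    0.02  0.18]
0.36 [-0.    0.03  0.17]
0.27 [-0.    0.05  0.17]
0.18 [-0.    0.06  0.16]
0.09 [-0.    0.08  0.16]
0.0 [-0.    0.09  0.15]
```

>>> apply_moves --pt "0 0 0.25 0 0 0 0" --pt "0 0 0.25 0 0 0 0" --pt "0 -0.09 0.16 0 0 0 0" --pt "0 -0.08 0.16 0 0 0 0" --pt "0 -0.06 0.17 0 0 0 0"

```text
time_s: 25.7
ee_pos: [0.4438, -0.1532, 0.0798]
ee_rot: [0.491, 1.513, -0.492]
contact_force: [-1.2, 0.2, 1.0]
width: -0.001
```

Run:
```python
from h import *
st=status.observe();print(st["contact_force"],todock(st["ee_pos"]))
im,P,z=shot("side","s3");cv2.imwrite("pics/s3c.png",cv2.resize(im[90:200,280:420],None,fx=5,fy=5,interpolation=2))
```

```text
[-1.18952775  0.24805903  0.96664024] [0.04930826 0.10974877 0.07975196]
```

View pics/s3c.png

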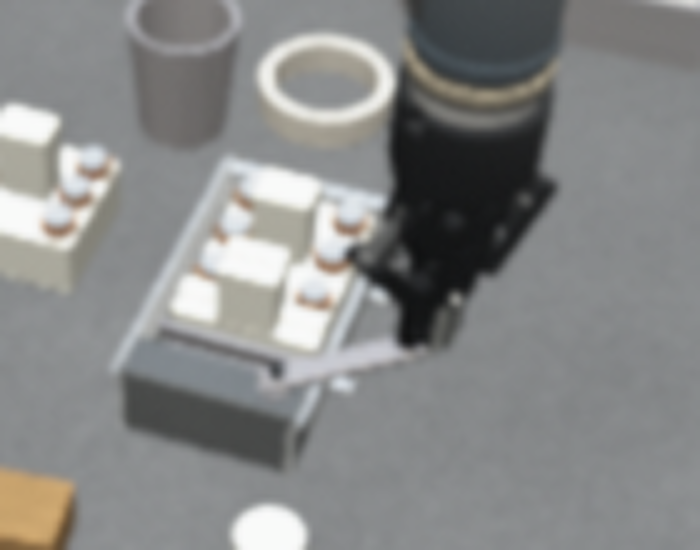

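The side crop shows the bar has turned and the fingers sit behind the knob, so the keeper is following. I'll continue along the arc.

>>> apply_moves --pt "0.02 -0.05 0.17 0 0 0 0" --pt "0 -0.03 0.17 0 0 0 0" --pt "0 -0.01 0.18 0 0 0 0" --pt "0 0 0.18 0 0 0 0" --pt "0 0.02 0.18 0 0 0 0"

```text
time_s: 26.25
ee_pos: [0.4706, -0.1757, 0.078]
ee_rot: [0.492, 1.514, -0.492]
contact_force: [-0.8, 0.6, -0.9]
width: -0.004
```

Run:
```python
from h import *
st=status.observe();print(st["contact_force"],todock(st["ee_pos"]))
im,P,z=shot("side","s4");cv2.imwrite("pics/s4c.png",cv2.resize(im[90:200,280:420],None,fx=5,fy=5,interpolation=2))
arc(.45,0,6)
```

```text
[-0.81749135  0.55483891 -0.88502489] [0.02753072 0.08233472 0.07802655]
dockTCP [0.02655591 0.08059486 0.07819569]
0.45 [-0.   -0.02 -0.09]
0.36 [0.   0.03 0.17]
0.27 [0.   0.05 0.17]
0.18 [0.   0.06 0.16]
0.09 [0.   0.08 0.16]
0.0 [0.   0.09 0.15]
```

View pics/s4c.png

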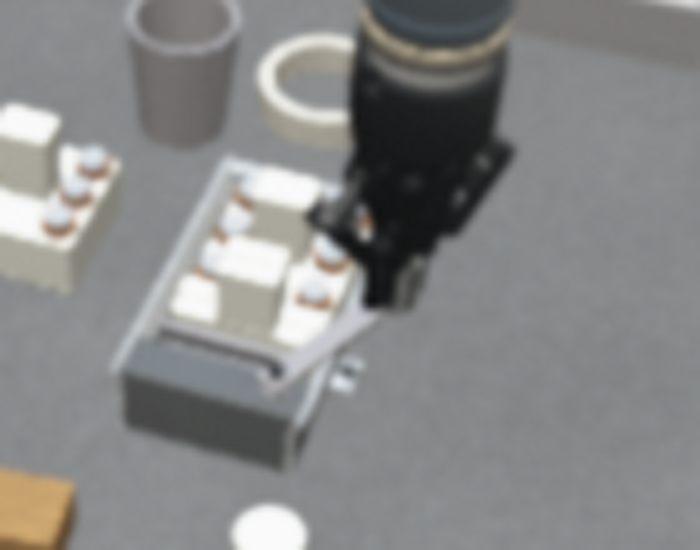

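>>> apply_moves --pt "0 0.02 0.1 0 0 0 0" --pt "0 0.05 0.16 0 0 0 0" --pt "0 0.06 0.15 0 0 0 0" --pt "0 0.08 0.13 0 0 0 0" --pt "0 0 0 0 0 0 0"

```text
time_s: 26.8
ee_pos: [0.494, -0.1816, 0.0782]
ee_rot: [0.491, 1.512, -0.491]
contact_force: [0.1, 0.5, -0.6]
width: -0.001
```

Run:
```python
from h import *
st=status.observe();print(st["contact_force"],todock(st["ee_pos"]))
im,P,z=shot("side","s5");cv2.imwrite("pics/s5c.png",cv2.resize(im[90:200,280:420],None,fx=5,fy=5,interpolation=2))
arc(0,-.08,2)
```

```text
[ 0.07915496  0.51121444 -0.60785216] [0.02230188 0.05882915 0.0782329 ]
dockTCP [0.022533   0.0594467  0.07816157]
0.0 [0.   0.09 0.23]
-0.08 [0.   0.09 0.13]
```

View pics/s5c.png

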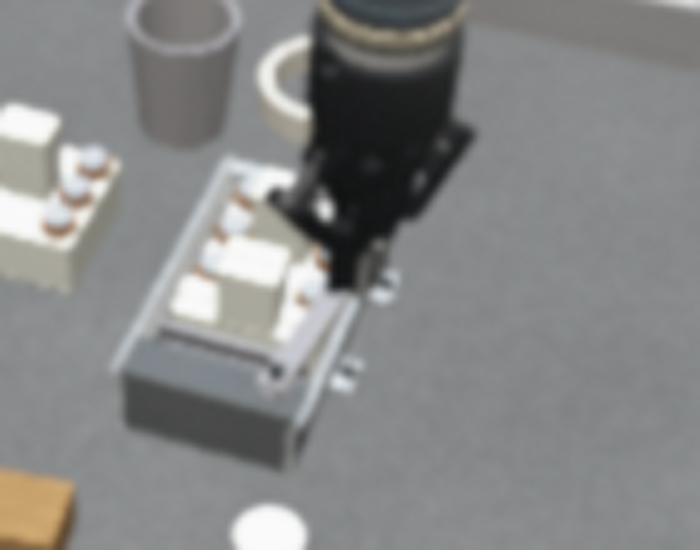

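>>> apply_moves --pt "0 0.06 0.12 0 0 0 0" --pt "0 0.04 0.11 0 0 0 0" --pt "0 0 0 0 0 0 0"

```text
time_s: 27.15
ee_pos: [0.5031, -0.1836, 0.0781]
ee_rot: [0.491, 1.513, -0.492]
contact_force: [0.0, -0.1, -0.3]
width: -0.002
```

>>> apply_moves --pt "0 0.02 0.06 0 0 0 0" --pt "0 0 0 0 0 0 0"

```text
time_s: 27.35
ee_pos: [0.5042, -0.1838, 0.078]
ee_rot: [0.492, 1.516, -0.491]
contact_force: [-1.6, 1.9, 0.6]
width: -0.004
```

>>> apply_moves --pt "0 0.02 0.06 0 0 0 0" --pt "0 0 0 0 0 0 0"

```text
time_s: 27.55
ee_pos: [0.5045, -0.1837, 0.0778]
ee_rot: [0.492, 1.521, -0.491]
contact_force: [-5.3, 1.2, 4.7]
width: -0.002
```

Run:
```python
from h import *
st=status.observe();print(st["contact_force"],todock(st["ee_pos"]))
im,P,z=shot("side","s6");cv2.imwrite("pics/s6c.png",cv2.resize(im[90:200,280:420],None,fx=5,fy=5,interpolation=2))
```

```text
[-5.32132278  1.21872779  4.69874733] [0.02054203 0.04823634 0.07782348]
```

View pics/s6c.png

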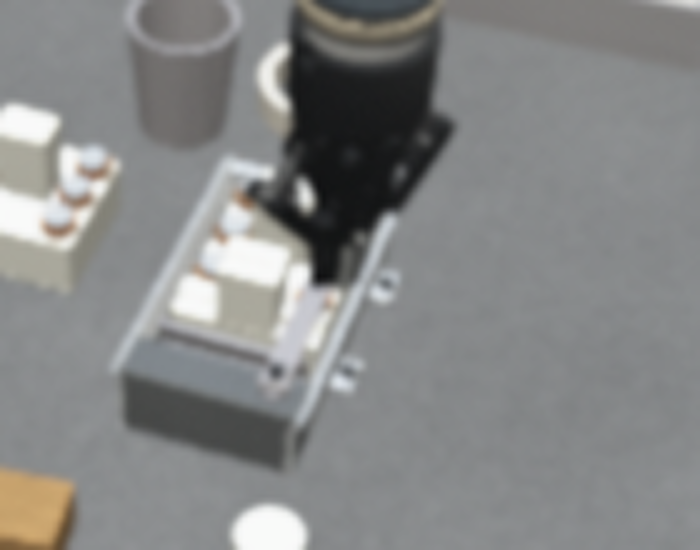

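>>> apply_moves --pt "0 0 -0.5 0 0 0 0" --pt "-0.3 0 -0.5 0 0 0 0" --pt "-0.9 0 -0.5 0 0 0 0" --pt "-0.9 0 0 0 0 0 0" --pt "-0.9 0 0 0 0 0 0"

```text
time_s: 28.1
ee_pos: [0.4584, -0.1496, 0.1994]
ee_rot: [0.491, 1.514, -0.492]
contact_force: [1.4, 0.3, 0.4]
width: -0.003
```

Run:
```python
from h import *
plan([*fromdock(.09,.02),.27],-.0271)
im,P,z=shot("side","s7");cv2.imwrite("pics/s7c.png",cv2.resize(im[90:200,260:400],None,fx=5,fy=5,interpolation=2))
```

```text
n 10 yaw now -0.0271
[-0.18, 0.18, 0.1, 0.97, 0.0, -0.0]
[-0.18, 0.19, 0.08, 0.97, 0.0, -0.0]
[-0.18, 0.2, 0.07, 0.97, 0.0, -0.0]
[-0.18, 0.2, 0.05, 0.97, 0.0, -0.0]
[-0.18, 0.21, 0.03, 0.97, 0.0, -0.0]
[-0.18, 0.21, 0.01, 0.97, 0.0, -0.0]
[-0.18, 0.21, -0.01, 0.97, 0.0, -0.0]
[-0.18, 0.21, -0.03, 0.97, 0.0, -0.0]
[-0.18, 0.2, -0.05, 0.97, 0.0, -0.0]
[-0.18, 0.2, -0.07, 0.97, 0.0, -0.0]
```

View pics/s7c.png

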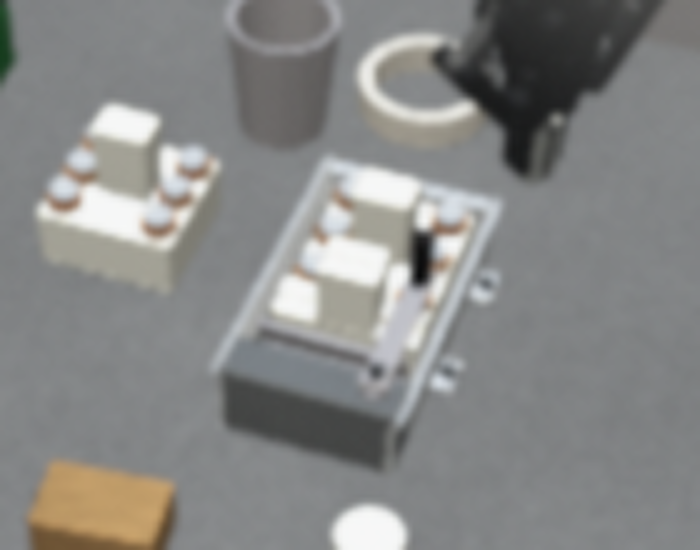

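>>> apply_moves --pt "-0.18 0.18 0.1 0.97 0 0 0" --pt "-0.18 0.19 0.08 0.97 0 0 0" --pt "-0.18 0.2 0.07 0.97 0 0 0" --pt "-0.18 0.2 0.05 0.97 0 0 0" --pt "-0.18 0.21 0.03 0.97 0 0 0"

```text
time_s: 28.65
ee_pos: [0.4975, -0.1329, 0.2346]
ee_rot: [0.869, 1.388, -0.868]
contact_force: [-0.3, 0.3, -1.0]
width: -0.002
```

>>> apply_moves --pt "-0.18 0.21 0.01 0.97 0 0 0.3" --pt "-0.18 0.21 -0.01 0.97 0 0 0.6" --pt "-0.18 0.21 -0.03 0.97 0 0 0.9" --pt "-0.18 0.2 -0.05 0.97 0 0 1" --pt "-0.18 0.2 -0.07 0.97 0 0 1"

```text
time_s: 29.15
ee_pos: [0.5361, -0.1161, 0.2705]
ee_rot: [1.232, 1.192, -1.231]
contact_force: [-0.6, -0.7, 0.1]
width: 0.848
```

Run:
```python
from h import *
for i in range(3): imaging.get_image("wrist")
dockrep("w23");im,P,z=load("w23");D=todock(P)
m=(D[...,2]>.09)&(D[...,2]<.105)&(D[...,1]>.022)&(D[...,1]<.15)&(D[...,0]<.06)&(D[...,0]>-.03)
q=D[m];print("knob",len(q),np.median(q,0))
m=(D[...,2]>.059)&(D[...,2]<.067)&(D[...,1]>.0)&(D[...,1]<.08)&(D[...,0]<.08)&(D[...,0]>.022)
q=D[m];print("bar",len(q),np.median(q,0),np.degrees(np.arctan(np.polyfit(q[:,0],q[:,1],1)[0])))
cv2.imwrite("pics/w23c.png",cv2.resize(im[100:340,180:440],None,fx=2.4,fy=2.4,interpolation=2))
for n in["scene"]:
    im,P,z=shot(n,n+"9");cv2.imwrite("pics/sc9.png",cv2.resize(im[140:290,215:375],None,fx=4,fy=4,interpolation=2))
```

```text
racktop 781 [-0.0802 -0.0798 -0.0147 -0.0002  0.0117] [-0.0198 -0.0191  0.0028  0.0196  0.0196] [0.0391 0.0395 0.0409 0.0428 0.0433]
tabs 1087 [0.0101 0.0146 0.0366 0.0503 0.0506] [-0.016  -0.0149  0.0026  0.0287  0.0298] [0.0837 0.0849 0.091  0.0928 0.0985]
shoulders 595 [0.0054 0.006  0.03   0.0496 0.0499] [-0.042  -0.0415 -0.0316 -0.0224 -0.0221] [0.0455 0.0461 0.0509 0.0529 0.0533]
foll 277 [0.05   0.0501 0.0615 0.0638 0.0639] [-0.0297 -0.0289 -0.0013  0.0252  0.0264] [0.0452 0.0453 0.0509 0.0527 0.0528]
blk 783 [-0.0422 -0.0415 -0.0274 -0.0165 -0.0162] [-0.0176 -0.0166  0.0004  0.0174  0.0175] [0.0854 0.0859 0.0906 0.0922 0.0925]
knob 168 [0.01241567 0.03481806 0.09829826]
bar 813 [0.05045477 0.03460744 0.06271473] -0.22113288311624862
```

View pics/w23c.png

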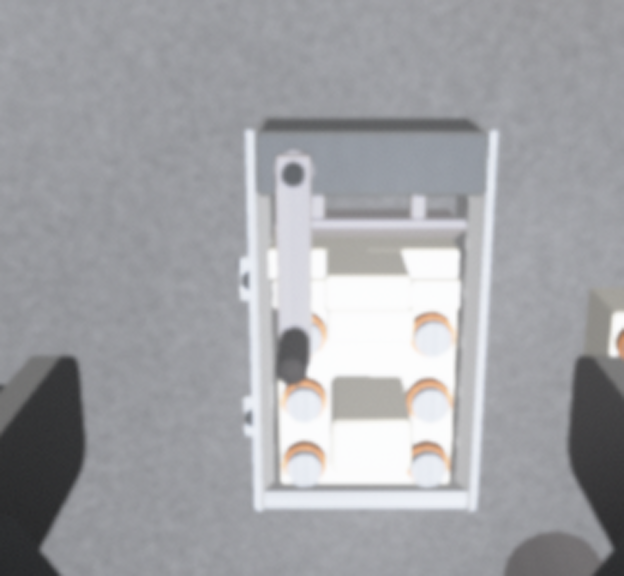

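View pics/sc9.png

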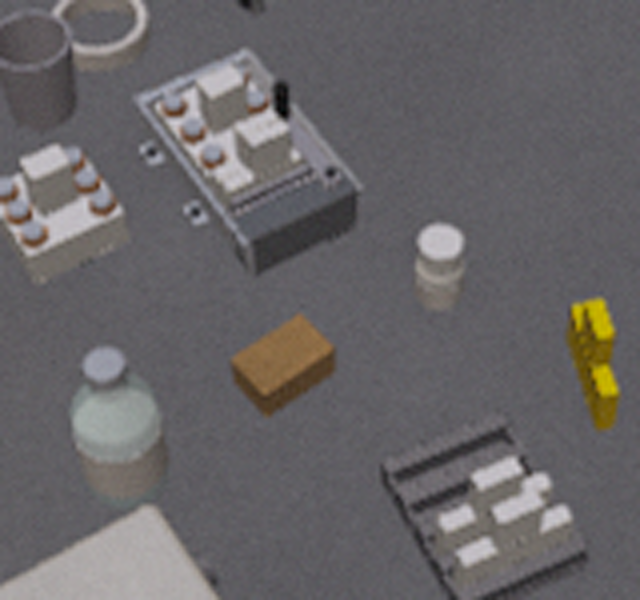

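```bash
python3 -c "
from bench import arm
print(arm.sign_off())"
```

```text
the job is handed in; nothing more can be done
None
```

I handed the job in after about 29.5 s of robot time, with every step done. The system gives no verdict, so what follows rests on my own measurements.

**What I did**
1. Slid the long rack home against the end wall. It had started about 12 mm short.
2. Stood two plates in the gap. The first went against the rack. I re-gripped the second 3.5 mm off-centre so the fingers would clear the first plate's tab, then pressed it down; it seated firmly at about 21 N.
3. Pushed the keeper shut by its knob with closed fingers until it met its stop.

**Last checks**
- **Rack:** its grip block is at dock x about -0.029 (nominal -0.030), so the rack is home within 1 mm.
- **Plates:** they fill dock x 0.021 to 0.0505. The tab tops are at about 0.091 m (nominal 0.090), so both are fully down.
- **Follower:** its top edge moved from 0.0603 to 0.0639, about 4 mm back. That matches snug.
- **Keeper:** the bar is within about 0.2° of the lane axis, and the knob is at dock y 0.035.
- **Everything else:** two plates remain in the holder. The spare rack and the bystanders in the last view look unmoved, but the dish was out of that view.

No final check failed or disagreed.

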